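# Pack the tins away and clamp the cracker box shut

## Robot

A 6-joint arm with a two-finger parallel gripper is mounted at the origin on the work surface. World frame = base frame: x ahead of the robot, y to its left, z up, the work surface at z = 0. Lengths are in m, angles in rad, forces in N, time in s.
With the tool pointing down it reaches from about 0.35 to 0.85 m from the base axis. Payload 8.1 kg.
Tool frame: the origin (TCP) lies at the very end of the fingers, on their centre line; the grasp point (between the pads) lies 19 mm behind it; z points along the fingers, y is the line along which they close (so a half turn about z gives the same grasp; the last joint's range is limited). The gripper opens to 93 mm and grips with 3 to 60 N. Pads are 15 mm wide; open, the fingers measure 128 mm over their backs; the gripper's body (75 mm by 188 mm) begins 65 mm behind the grasp point.
Start: joints at [-1.356, 0.13, 1.488, -0, 1.523, -0.085], TCP at [0.177, -0.573, 0.219] pointing down, gripper open.
Joint ranges: [-2.96, 2.96], [-0.89, 2.26], [0.02, 2.5], [-1.34, 4.48], [0, 2.73], [-2.66, 2.66]. Speed limits (rad/s): [2.39, 2.39, 2.79, 3.14, 3.14, 3.14].

## Interface

Orientations are given as a rotation vector (axis times angle).
In Python, from plant import robot, imaging gives the robot as it stands.
- The arm moves only by the tool jog_arm, never from a script. Its argument "rows" is a list of rows, each a list of 2 entries, a list of its own where there are three numbers: the shift along the tool's x, y, z each as a share of 0.2 m, from -1 to 1, then the turn, a rotation vector about the tool's x, y, z each as a share of pi/2 rad, from -1 to 1. A call has 1 to 5 rows; each row is the pose to reach, as a shift and turn from the pose commanded when the call began, along the tool's axes at that moment; what a row does not reach only later rows make up. A row lasts 1/10 s, in which the tool goes at most 50 mm and 8.59 degrees, less where a joint would pass 70% of its speed; a pose out of reach is approached as far as the arm can. A call with a number of a shift or a turn outside -1 to 1 is refused whole. A call with a gripper value outside its range is refused whole. "hand" is the closure, from -1 (fully open) to 1 (shut), set as the call begins (left out, the last holds). The fingers move at their own pace and stop on an object; "squeeze" is the grip in N (left out, the last holds). Time passes only in rows, so rows that repeat a pose let the fingers close. It gives the time, the measured TCP pose, the force, the opening and the grip force at its end, in the units of the state.
- robot.read_state(): the state, without advancing time (a new reading comes with each control period).
- imaging.read_camera(name): name is "scene" or "top" or "wrist"; returns a dict with "frame" (420x560x3 uint8, red, green, blue), "vertical_fov" (degrees; the focal length in pixels is half the picture's height over the tangent of half this angle, whatever the lens; pixels are square), "cx", "cy" (the principal point, pixels), "R" (3x3) and "t" (3): a world point X has camera coordinates R X + t. Camera axes: x right, y down, z forward; pixel columns grow to the right and rows downward; lengths in m; the calibration is good to about 2 mm. A picture is of the moment at which its call begins. There is no depth.
- robot.close_job(): hands the job in; it is judged then, once.
The state is a dict: "t": time; "q": joint angles; "dq": joint speeds; "joint_torque": joint torques, N m; "tool_pos": TCP position; "orientation": TCP orientation; "force": force on the tool from outside, world axes, zero at the start; "wrist_torque": the same for the moment, N m; "opening": finger opening in m; "gripper_force": force on a finger pad.
Only numpy, scipy, OpenCV 4.12 (cv2) and the standard library are available. Lean on these libraries where they do the work, as an engineer would, in place of code of your own. Each camera call takes 0.05 s, during which the arm holds its last target. There are 200 camera calls.

## Task

Swing both end clamp levers of the clear cracker box out clear of its lid and stand every squat food tin upright on the box floor. Then close the box against mice: fold the plain far leaf down flat first, the near lipped leaf down over it, and finally swing both clamp levers up until they are fully shut over the lid. Leave the other things on the shelf where they are.

Things in the scene. Friction and masses are not known exactly. Their poses are not given: they have to be found in the camera images.
- box: clear plastic cracker box standing fast on the shelf, open on top. Origin: centre of its underside; box x runs away from the robot at yaw 0 (across the box), y to the left (along it), z up. Outside 136 (x) by 198 (y) mm, walls and floor 4 mm, inside 128 by 190 by 52 mm deep, rim 56 mm above the shelf. A lid leaf is hinged on each long side, a clamp lever on each end
- plain_leaf (a joint): hinge of the plain lid leaf on the far (+x) long side, a white plate 68 mm long from hinge to free edge, 196 mm wide and 4 mm thick. 0 = closed, lying flat on the rim from the hinge to the middle of the box; 1.57 = standing upright; more = leaning outwards; limit 2.2 rad. A stiff hinge: about 0.06 N m, it stays where it is left. Starts leaning open
- plain_leaf_hinge (a point): middle of the plain leaf's hinge line (which runs along box y), 68 mm to +x of the box centre, 58 mm above the shelf
- lipped_leaf (a joint): hinge of the lipped lid leaf on the near (-x) long side: a plate like the other, with a 4 mm lip on top of its free edge that reaches 10 mm past the middle of the box, over the closed plain leaf (free edge 78 mm from hinge). 0 = closed, 1.57 = upright, more = leaning outwards; limit 2.2. Stiff, 0.06 N m, stays where left. Starts leaning open
- lipped_leaf_hinge (a point): middle of the lipped leaf's hinge line (along box y), 68 mm to -x of the box centre, 58 mm above the shelf
- clamp_left (a joint): grey clamp lever on the left (+y) end of the box: flat, 36 mm wide (along box x), 7 mm thick, tip 64 mm from its hinge pin; a hook 30 to 36 mm from the pin reaches 21 mm inwards. 0 = shut: lever upright, hook on the closed lid; 1.57 = sticking out level; limit 1.75. Hook clear of the lid beyond 0.5. Stiff, 0.05 N m, stays where left. Starts near upright. Can be pinched across its width from above
- clamp_left_hinge (a point): middle of that lever's hinge pin (along box x), 107 mm to +y of the box centre, 34 mm above the shelf
- clamp_left_tip (a point): middle of the tip edge of that lever, 64 mm from its pin; moves with the lever
- clamp_right (a joint): grey clamp lever on the right (-y) end of the box: flat, 36 mm wide (along box x), 7 mm thick, tip 64 mm from its hinge pin; a hook 30 to 36 mm from the pin reaches 21 mm inwards. 0 = shut: lever upright, hook on the closed lid; 1.57 = sticking out level; limit 1.75. Hook clear of the lid beyond 0.5. Stiff, 0.05 N m, stays where left. Starts near upright. Can be pinched across its width from above
- clamp_right_hinge (a point): middle of that lever's hinge pin (along box x), 107 mm to -y of the box centre, 34 mm above the shelf
- clamp_right_tip (a point): middle of the tip edge of that lever, 64 mm from its pin; moves with the lever
- tin1: squat round food tin, 54 mm in diameter, 38 mm high, 80 to 150 g, steel with a plain paper label, standing on the shelf to the right of the box; may be absent (two to four are there). Origin: centre of its underside, z along its axis
- tin2: squat round food tin, 54 mm in diameter, 38 mm high, 80 to 150 g, steel with a plain paper label, standing on the shelf to the right of the box; may be absent (two to four are there). Origin: centre of its underside, z along its axis
- tin3: squat round food tin, 54 mm in diameter, 38 mm high, 80 to 150 g, steel with a plain paper label, standing on the shelf to the right of the box; may be absent (two to four are there). Origin: centre of its underside, z along its axis
- tin4: squat round food tin, 54 mm in diameter, 38 mm high, 80 to 150 g, steel with a plain paper label, standing on the shelf to the right of the box; may be absent (two to four are there). Origin: centre of its underside, z along its axis
- bowl: orange ceramic bowl, 116 mm across, 55 mm high, not to be moved; origin centre of its underside
- vase: glass vase, 90 mm across, 175 mm high, not to be moved; origin centre of its underside
- opener: steel bottle opener lying flat, about 130 by 38 mm, 6 mm thick, not to be moved; origin under the middle, x along it
- server: wooden salad server lying flat, about 255 by 52 mm, 9 mm thick, not to be moved; origin on its underside, handle from 140 mm to -x, blade to 115 mm to +x
- clip: green plastic spring clip lying on the shelf, 85 by 35 mm, 16 mm high, not to be moved; origin centre of its underside, x along it
- jar: glass storage jar with a wooden cap, 84 mm across, 100 mm high, not to be moved; origin centre of its underside
Mind the look-alikes: they are no part of the job. Leave any blue or green look-alike of the tin3 alone.

How it is judged:
On the way, in this order (a step that is already met when the one before it is completed fails the run):
1. all the tins there are stand upright in the box, both lid leaves still up (x of tin1 in the frame of box between -0.042 and 0.042 m and y of tin1 in the frame of box between -0.073 and 0.073 m and z of each of tin1, tin2, tin3, tin4 in the frame of box below 0.012 m and angle between each of tin1, tin2, tin3, tin4's own z axis and vertical below 0.2 rad and x of tin2 in the frame of box between -0.042 and 0.042 m and y of tin2 in the frame of box between -0.073 and 0.073 m and x of tin3 in the frame of box between -0.042 and 0.042 m and y of tin3 in the frame of box between -0.073 and 0.073 m and x of tin4 in the frame of box between -0.042 and 0.042 m and y of tin4 in the frame of box between -0.073 and 0.073 m and value of joint each of plain_leaf, lipped_leaf above 0.6 rad), for 0.2 s.
2. the plain leaf is folded down flat while the lipped leaf is still up and both clamps are swung out clear (value of joint plain_leaf below 0.07 rad and value of joint lipped_leaf above 0.6 rad and value of joint each of clamp_left, clamp_right above 0.5 rad), for 0.2 s.
3. the lipped leaf is folded down over it, both clamps still swung out clear (value of joint each of plain_leaf, lipped_leaf below 0.07 rad and value of joint each of clamp_left, clamp_right above 0.5 rad), for 0.2 s.
4. both clamps are swung shut over the closed lid (value of joint each of plain_leaf, lipped_leaf below 0.07 rad and value of joint each of clamp_left, clamp_right below 0.1 rad), for 0.2 s.
At the end, for the whole second after the job is handed in: every tin present stands upright (within 0.2 rad) and at rest on the box floor, both leaves are closed (within 0.07 rad) and both clamp levers are shut (within 0.1 rad) (all of step 4 and x of tin1 in the frame of box between -0.042 and 0.042 m and y of tin1 in the frame of box between -0.073 and 0.073 m and z of each of tin1, tin2, tin3, tin4 in the frame of box below 0.012 m and angle between each of tin1, tin2, tin3, tin4's own z axis and vertical below 0.2 rad and x of tin2 in the frame of box between -0.042 and 0.042 m and y of tin2 in the frame of box between -0.073 and 0.073 m and x of tin3 in the frame of box between -0.042 and 0.042 m and y of tin3 in the frame of box between -0.073 and 0.073 m and x of tin4 in the frame of box between -0.042 and 0.042 m and y of tin4 in the frame of box between -0.073 and 0.073 m and linear speed of each of tin1, tin2, tin3, tin4 below 0.02 m/s); the robot touches nothing.
It fails at once if one of the other things on the shelf is shifted more than 5 cm (distance of any of bowl, vase, opener, server, clip, jar from where it was at the start of the episode above 0.05 m).
It fails at once if the bowl, vase or jar is tipped over (angle between any of bowl, vase, jar's own z axis and vertical above 0.6 rad).
Of tin1, tin2, tin3, tin4 only 2 to 4 are there at a start; the rules pass over those that are not, and their reading is None.
At some moment in a run one of tin1, tin2, tin3, tin4 may be knocked a few centimetres aside while the robot is not near it.
Once in a run the grip may slacken for a moment while it holds something.
It also fails if it takes over 210 s, if anything falls off the work surface, if the arm or the gripper's body presses on something with over 40 N, if the wrist force passes 120 N, or if a joint passes its speed limit or range.

## Working session

There is one attempt and no reset: what is moved stays moved. The work goes in short steps, Python scripts to look and compute and a tool call to move; the robot and the scene stay as the last step left them, time stands still between calls to the robot, and variables do not carry over. Pictures are saved under pics/ and viewed, at most 18 in all, crops included, and the job is handed in when it is done.

Besides the shell and the picture viewer there is one more tool, called after "Call:" by a JSON object that holds its "op" and its "data". jog_arm: Moves the arm, as the interface text tells. Its arguments: {"type":"object","properties":{"rows":{"type":"array"},"hand":{"type":"number"},"squeeze":{"type":"number"}},"required":["rows"]}

```bash
ls; mkdir -p pics; cat > h.py <<'E'
import numpy as np, cv2
from scipy.spatial.transform import Rotation as Ro
from plant import robot, imaging
def cam(n,save=None):
    c=imaging.read_camera(n); c['f']=210/np.tan(np.radians(c['vertical_fov'])/2)
    c['R']=np.array(c['R']);c['t']=np.array(c['t'])
    if save: cv2.imwrite('pics/'+save,c['frame'][:,:,::-1])
    return c
def ray(c,u,v):
    d=c['R'].T@np.array([(u-c['cx'])/c['f'],(v-c['cy'])/c['f'],1]); return -c['R'].T@c['t'],d/np.linalg.norm(d)
def plane(c,u,v,z):
    o,d=ray(c,u,v); return o+d*(z-o[2])/d[2]
def proj(c,X):
    p=c['R']@np.array(X)+c['t']; return c['f']*p[0]/p[2]+c['cx'],c['f']*p[1]/p[2]+c['cy']
def tri(c1,p1,c2,p2):
    o1,d1=ray(c1,*p1);o2,d2=ray(c2,*p2)
    s=np.linalg.lstsq(np.array([d1,-d2]).T,o2-o1,rcond=None)[0]
    a,b=o1+s[0]*d1,o2+s[1]*d2; return (a+b)/2,np.linalg.norm(a-b)
E
python3 - <<'E'
from h import *
s=robot.read_state();print(s)
a=cam('scene','s1.png');b=cam('top','t1.png');w=cam('wrist','w1.png')
for c in(a,b,w):print(c['f'],c['cx'],c['cy'],-c['R'].T@c['t'],c['R'].round(3).tolist())
E
```

```text
pics
{'t': 0.0, 'q': array([-1.35638530e+00,  1.31158762e-01,  1.48926707e+00,  1.15168306e-06,
        1.52296998e+00, -8.54101548e-02]), 'dq': array([-0.00016024, -0.00089099,  0.00040976, -0.0005488 ,  0.00107515,
        0.00097848]), 'joint_torque': array([-7.39709558e-04, -5.59855521e+01, -4.91754913e+01,  7.66200596e-02,
        3.55274440e-02, -1.28781203e-04]), 'tool_pos': array([ 0.17710697, -0.57268408,  0.21759557]), 'orientation': array([-3.10457863e+00, -4.68927161e-01,  1.80656702e-04]), 'force': array([-0.53936875,  0.4816147 , -0.53260593]), 'wrist_torque': array([-0.0539608 ,  0.0028628 ,  0.01759321]), 'gripper_force': 0.0, 'opening': 0.09291944177402776}
447.20087743277855 277.1628603102007 206.68607482673949 [0.92556957 0.60471389 0.98032847] [[-0.852, 0.523, 0.013], [0.408, 0.68, -0.609], [-0.328, -0.514, -0.793]]
475.042610664869 276.65274122586675 209.76582574842922 [3.11396380e-01 1.23986249e-05 1.45701408e+00] [[-0.0, -1.0, 0.016], [-0.985, -0.002, -0.173], [0.173, -0.015, -0.985]]
351.47387498381664 279.20208448873046 212.5126048147443 [ 0.2498138  -0.55056103  0.38446871] [[0.295, -0.956, -0.001], [-0.919, -0.284, 0.275], [-0.263, -0.08, -0.962]]
```

View pics/s1.png

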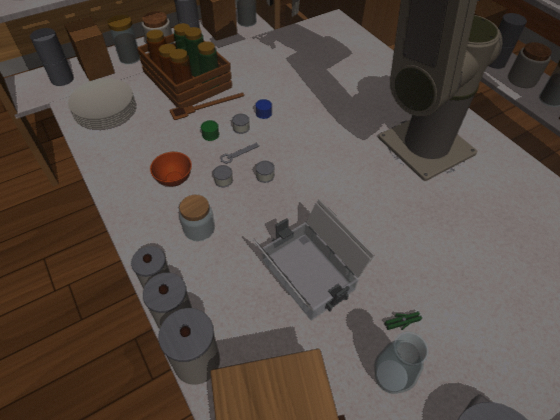

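View pics/t1.png

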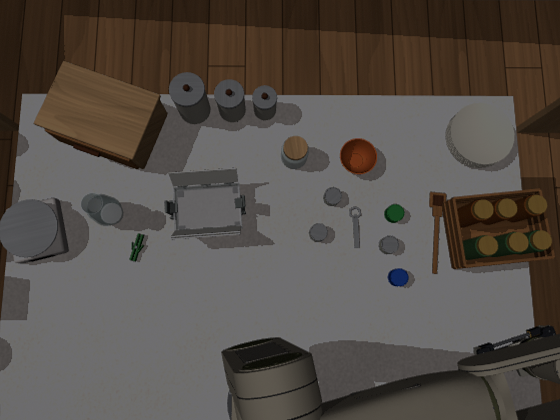

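The scene view shows the box around (310,265). The grey tins are at (223,176), (264,172) and (241,124), the green look-alike at (210,130) and the blue one at (263,108). In the top view the grey tins are at (333,197), (318,233) and (389,245), green at (395,213) and blue at (398,277). The plain grey ones fit the description. I'll confirm that in one enlarged crop, together with the box.

```bash
python3 - <<'E'
from h import *
a=cv2.imread('pics/s1.png');b=cv2.imread('pics/t1.png')
r=lambda i,x,y:cv2.resize(i[y:y+100,x:x+133],(400,300),interpolation=cv2.INTER_CUBIC)
g=np.vstack([np.hstack([r(b,145,155),cv2.resize(a[200:320,235:395],(400,300),interpolation=cv2.INTER_CUBIC)]),np.hstack([r(b,295,180),r(a,180,90)])])
cv2.imwrite('pics/c1.png',np.clip(g*1.4,0,255).astype(np.uint8))
E
```

```text
(no output)
```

View pics/c1.png

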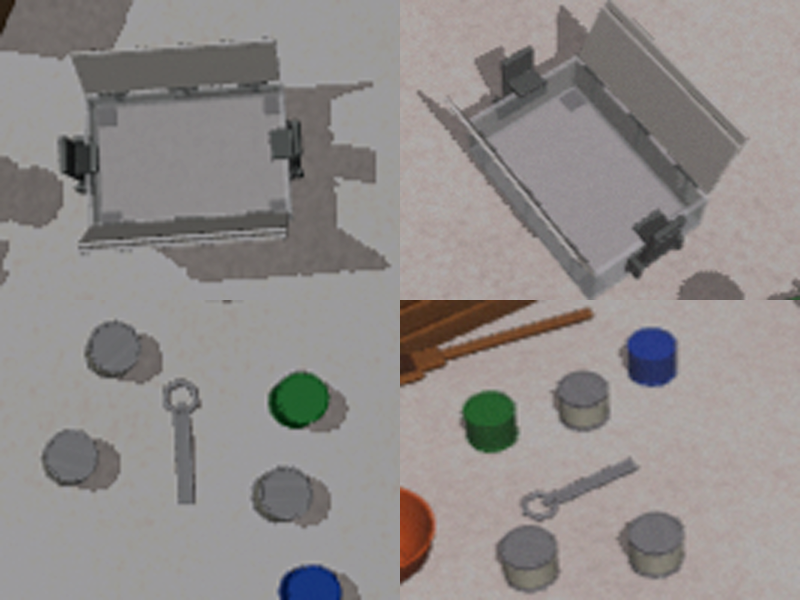

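The crop confirms three steel tins with cream labels, the same height. The green and blue look-alikes stay out of it. Both clamps stand nearly upright and both leaves lean out.

```bash
python3 - <<'E'
from h import *
a=cam('scene');b=cam('top')
k=3.008
for n,p,q in(('A',(114,48),(128,248)),('B',(71,157),(255,235)),('C',(283,194),(183,90))):
    print(n,tri(b,(295+p[0]/k,180+p[1]/k),a,(180+q[0]/k,90+q[1]/k)))
def top(u,v):return (145+u/k,155+v/k)
def sc(u,v):return (235+(u-400)/2.5,200+v/2.5)
# plain leaf free edge corners, rim far corners
for n,p,q in(('pl L',(73,56),(745,140)),): pass
for u,v in((73,56),(276,42),(90,95),(288,90),(95,225),(287,213),(80,246),(286,236)):print((u,v),plane(b,*top(u,v),0.057).round(3))
for u,v in((575,60),(705,203),(592,290),(455,105),(606,4),(745,140)):print('s',(u,v),plane(a,*sc(u,v),0.057).round(3))
E
```

```text
A (array([ 0.60397621, -0.19400202,  0.03324218]), np.float64(0.0025654401215969547))
B (array([ 0.49223567, -0.14840624,  0.03155251]), np.float64(0.002845437645405352))
C (array([ 0.45459922, -0.35995843,  0.03478926]), np.float64(0.0033715263963813966))
(73, 56) [0.668 0.303 0.057]
(276, 42) [0.683 0.099 0.057]
(90, 95) [0.628 0.284 0.057]
(288, 90) [0.633 0.086 0.057]
(95, 225) [0.497 0.274 0.057]
(287, 213) [0.509 0.086 0.057]
(80, 246) [0.476 0.288 0.057]
(286, 236) [0.486 0.086 0.057]
s (575, 60) [0.513 0.09  0.057]
s (705, 203) [0.499 0.287 0.057]
s (592, 290) [0.637 0.303 0.057]
s (455, 105) [0.644 0.074 0.057]
s (606, 4) [0.445 0.046 0.057]
s (745, 140) [0.424 0.253 0.057]
```

```bash
cat >> h.py <<'E'
def go(x,y,z,yaw,n=1):
    s=robot.read_state();R=Ro.from_rotvec(s['orientation'])
    T=Ro.from_euler('z',yaw)*Ro.from_euler('x',np.pi)
    d=R.inv().apply(np.array([x,y,z])-s['tool_pos'])/0.2; t=(R.inv()*T).as_rotvec()/(np.pi/2)
    print('t',round(s['t'],1),'pos',s['tool_pos'].round(4),'shift',d.round(3),'turn',t.round(3),'open',round(s['opening'],4),'F',s['force'].round(1))
E
python3 -c "
from h import *
go(.5,.18,.30,.05)"
```

```text
t 0.2 pos [ 0.1772 -0.573   0.2181] shift [ 2.654 -3.121 -0.406] turn [-0.001  0.     0.159] open 0.093 F [-0.3 -0.9  0.4]
```

Call:
{"op": "jog_arm", "data": {"rows": [[[0, 0, -0.1], [0, 0, 0.159]], [[0, 0, -0.1], [0, 0, 0.159]], [[0, 0, -0.1], [0, 0, 0.159]]]}}

```text
t: 0.55
tool_pos: [0.1773, -0.5736, 0.2392]
orientation: [3.14, 0.076, 0.0]
force: [0.7, 1.0, -0.5]
opening: 0.0929
gripper_force: 0.0
```

Call:
{"op": "jog_arm", "data": {"rows": [[[0.45, -0.92, -0.1], [0, 0, 0]], [[0.45, -0.92, -0.1], [0, 0, 0]], [[0.45, -0.92, -0.1], [0, 0, 0]], [[0.45, -0.92, -0.1], [0, 0, 0]], [[0.45, -0.92, -0.1], [0, 0, 0]]]}}

```text
t: 1.05
tool_pos: [0.2597, -0.3812, 0.259]
orientation: [-3.14, -0.089, -0.002]
force: [0.3, -1.1, 0.2]
opening: 0.0932
gripper_force: 0.0
```

Call:
{"op": "jog_arm", "data": {"rows": [[[0.45, -0.92, -0.1], [0, 0, 0]], [[0.45, -0.92, -0.1], [0, 0, 0]], [[0.45, -0.92, -0.1], [0, 0, 0]], [[0.45, -0.92, -0.1], [0, 0, 0]], [[0.45, -0.92, -0.1], [0, 0, 0]]]}}

```text
t: 1.55
tool_pos: [0.3403, -0.1929, 0.2792]
orientation: [-3.14, -0.092, -0.003]
force: [-0.3, 0.1, 0.6]
opening: 0.0933
gripper_force: 0.0
```

Call:
{"op": "jog_arm", "data": {"rows": [[[0.45, -0.92, -0.1], [0, 0, 0]], [[0.45, -0.92, -0.1], [0, 0, 0]], [[0.45, -0.92, -0.1], [0, 0, 0]], [[0.45, -0.92, -0.1], [0, 0, 0]], [[0.45, -0.92, -0.1], [0, 0, 0]]]}}

```text
t: 2.05
tool_pos: [0.4206, -0.0046, 0.2986]
orientation: [-3.139, -0.091, -0.001]
force: [-0.1, -1.3, 0.3]
opening: 0.093
gripper_force: 0.0
```

Call:
{"op": "jog_arm", "data": {"rows": [[[0.45, -0.92, -0.1], [0, 0, 0]], [[0.45, -0.92, -0.1], [0, 0, 0]], [[0.45, -0.92, -0.1], [0, 0, 0]], [[0.45, -0.92, -0.1], [0, 0, 0]], [[0.45, -0.92, -0.1], [0, 0, 0]]]}}

```text
t: 2.55
tool_pos: [0.5012, 0.1827, 0.317]
orientation: [-3.14, -0.087, 0.003]
force: [-0.9, -0.8, -0.8]
opening: 0.0931
gripper_force: 0.0
```

```bash
python3 -c "
from h import *
go(.5,.18,.30,.05)
w=cam('wrist');np.savez('w2.npz',**{k:w[k] for k in('f','cx','cy','R','t','frame')})
cv2.imwrite('pics/w2.png',cv2.resize(np.clip(w['frame'][:,:,::-1]*1.4,0,255).astype(np.uint8),(800,600),interpolation=cv2.INTER_CUBIC))
print(robot.read_state()['q'])"
```

```text
t 2.5 pos [0.5012 0.1827 0.317 ] shift [-0.007  0.013  0.085] turn [-0.     0.001  0.003] open 0.0931 F [-0.9 -0.8 -0.8]
[ 2.51108194e-01 -6.97178931e-02  1.51476634e+00  5.54141030e-05
  1.69878560e+00  1.76724462e+00]
```

View pics/w2.png

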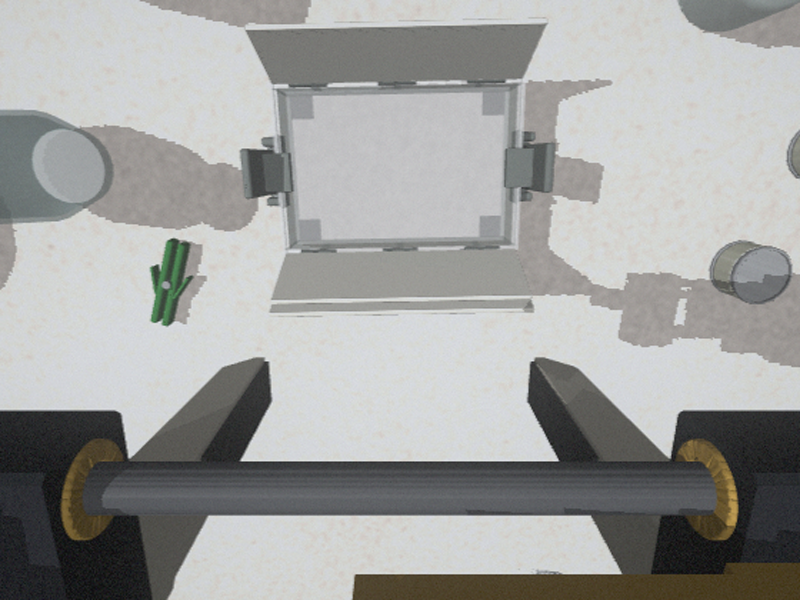

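The box fills the middle of the wrist view. The rim corners are near (274,88), (523,84), (519,245) and (286,250), the lever tips near (243,172) and (551,167), and the plain leaf edge at y≈25.

```bash
python3 - <<'E'
from h import *
w=dict(np.load('w2.npz'));b=cam('top')
W=lambda u,v:(u*.7,v*.7)
k=3.008;T=lambda u,v:(145+u/k,155+v/k)
for n,p in(('FL',(274,88)),('FR',(523,84)),('NR',(519,246)),('NL',(286,250))):print(n,plane(w,*W(*p),.056).round(4))
print('floor',[plane(w,*W(*p),.004).round(3)[:2] for p in((291,90),(505,90),(503,239),(300,241))])
for n,p,q in(('plainL',(246,30),(73,56)),('plainR',(547,20),(276,42)),('lipL',(270,307),(80,246)),('lipR',(533,303),(286,236)),('clampL',(243,172),(62,158)),('clampR',(551,167),(300,145))):
    print(n,[r.round(4) for r in tri(w,W(*p),b,T(*q))])
E
```

```text
FL [0.6259 0.2882 0.056 ]
FR [0.6396 0.0924 0.056 ]
NR [0.5116 0.08   0.056 ]
NL [0.4971 0.2797 0.056 ]
floor [array([0.631, 0.286]), array([0.641, 0.096]), array([0.509, 0.083]), array([0.497, 0.277])]
plainL [array([0.6498, 0.2872, 0.1303]), np.float64(0.0018)]
plainR [array([0.6688, 0.0948, 0.1157]), np.float64(0.0029)]
lipL [array([0.4675, 0.2748, 0.1285]), np.float64(0.0024)]
lipR [array([0.4787, 0.0816, 0.1216]), np.float64(0.0023)]
clampL [array([0.5605, 0.3066, 0.0771]), np.float64(0.0034)]
clampR [array([0.5753, 0.0709, 0.0818]), np.float64(0.0063)]
```

```bash
cat >> h.py <<'E'
C=np.array([.569,.185]);Y=.073
def gb(bx,by,z,yaw=0):
    c,s=np.cos(Y),np.sin(Y); go(C[0]+c*bx-s*by,C[1]+s*bx+c*by,z,Y+yaw)
def inbox(p):
    c,s=np.cos(Y),np.sin(Y);d=np.array(p)[:2]-C;return np.array([c*d[0]+s*d[1],-s*d[0]+c*d[1]]).round(4)
E
python3 -c "
from h import *
w=dict(np.load('w2.npz'))
for p in((243,172),(551,167)):print([(z,inbox(plane(w,p[0]*.7,p[1]*.7,z))) for z in(.096,.09)])
gb(0,.06,.14)"
```

```text
[(0.096, array([0.0014, 0.1179])), (0.09, array([0.0013, 0.1197]))]
[(0.096, array([ 0.0009, -0.112 ])), (0.09, array([ 0.0008, -0.1137]))]
t 2.6 pos [0.5004 0.1797 0.3173] shift [ 0.34  -0.309  0.886] turn [ 0.001  0.001 -0.013] open 0.0934 F [-0.2 -0.4  0.1]
```

Call:
{"op": "jog_arm", "data": {"rows": [[[0.34, -0.31, 0.4], [0, 0, -0.013]], [[0.34, -0.31, 0.6], [0, 0, -0.013]], [[0.34, -0.31, 0.88], [0, 0, -0.013]], [[0.34, -0.31, 0.88], [0, 0, -0.013]], [[0.34, -0.31, 0.88], [0, 0, -0.013]]], "hand": 1, "squeeze": 20}}

```text
t: 3.15
tool_pos: [0.5608, 0.2417, 0.1342]
orientation: [3.135, 0.11, -0.019]
force: [-1.1, -0.9, -0.9]
opening: 0.0577
gripper_force: 0.0
```

Call:
{"op": "jog_arm", "data": {"rows": [[[0, 0, 0.1], [0, 0, 0]], [[0, 0, 0.2], [0, 0, 0]], [[0, 0, 0.3], [0, 0, 0]], [[0, 0, 0.3], [0, 0, 0]], [[0, 0, 0.3], [0, 0, 0]]]}}

```text
t: 3.65
tool_pos: [0.5656, 0.2439, 0.0847]
orientation: [-3.14, -0.109, -0.002]
force: [0.2, -0.1, 0.1]
opening: 0.0179
gripper_force: 0.0
```

Call:
{"op": "jog_arm", "data": {"rows": [[[0, -0.05, 0], [0, 0, 0]], [[0, -0.1, 0], [0, 0, 0]], [[0, -0.15, 0], [0, 0, 0]], [[0, -0.2, 0], [0, 0, 0]], [[0, -0.2, 0], [0, 0, 0]]]}}

```text
t: 4.15
tool_pos: [0.5617, 0.2869, 0.0828]
orientation: [-3.139, -0.114, -0.0]
force: [-0.1, -0.2, -0.8]
opening: 0.0004
gripper_force: 0.0
```

```bash
python3 -c "
from h import *
gb(0,.138,.066);cam('scene','s2.png')"
```

```text
t 4.2 pos [0.5617 0.2869 0.0828] shift [-0.001 -0.179  0.084] turn [-0. -0. -0.] open 0.0004 F [-0.1 -0.2 -0.8]
```

Call:
{"op": "jog_arm", "data": {"rows": [[[0, -0.05, 0.0], [0, 0, 0]], [[0, -0.1, 0.03], [0, 0, 0]], [[0, -0.14, 0.06], [0, 0, 0]], [[0, -0.18, 0.08], [0, 0, 0]], [[0, -0.18, 0.08], [0, 0, 0]]]}}

```text
t: 4.7
tool_pos: [0.5587, 0.3222, 0.0655]
orientation: [-3.139, -0.112, 0.002]
force: [-1.0, 1.0, -0.6]
opening: 0.0011
gripper_force: 0.6
```

```bash
python3 -c "
from h import *
c=cam('scene');a=c['frame'][:,:,::-1]
cv2.imwrite('pics/s3.png',cv2.resize(np.clip(a[180:340,220:430]*1.4,0,255).astype(np.uint8),(788,600),interpolation=cv2.INTER_CUBIC))
gb(0,-.06,.14)"
```

```text
t 4.8 pos [0.5588 0.3217 0.0659] shift [ 0.002  0.986 -0.371] turn [-0.     0.001 -0.001] open 0.0006 F [-0.1  1.   0.4]
```

View pics/s3.png

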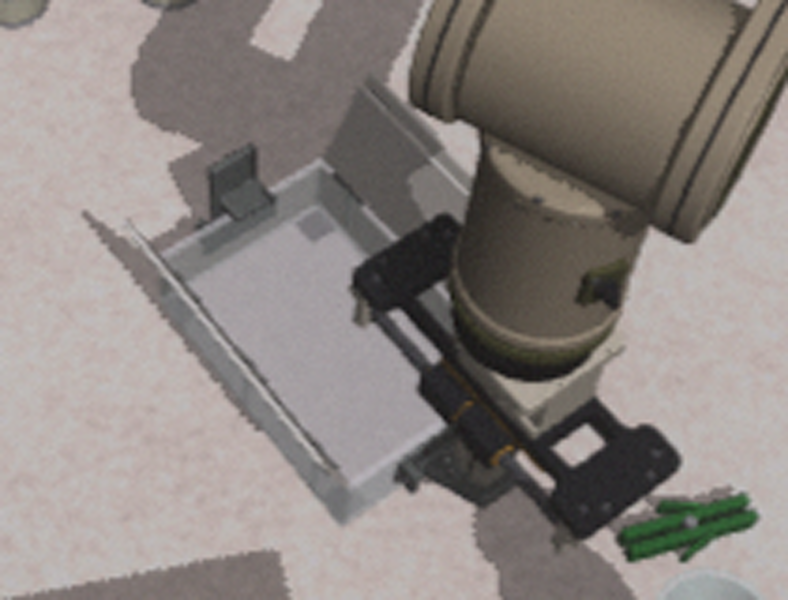

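The left lever is now well out, at about (480,480) in the crop. The right one is next.

Call:
{"op": "jog_arm", "data": {"rows": [[[0, 0.05, -0.2], [0, 0, 0]], [[0, 0.2, -0.37], [0, 0, 0]], [[0, 0.5, -0.37], [0, 0, 0]], [[0, 0.7, -0.37], [0, 0, 0]], [[0, 0.98, -0.37], [0, 0, 0]]]}}

```text
t: 5.25
tool_pos: [0.5728, 0.1296, 0.1412]
orientation: [3.14, 0.112, 0.001]
force: [0.3, -0.5, -0.5]
opening: 0.0005
gripper_force: 0.0
```

Call:
{"op": "jog_arm", "data": {"rows": [[[0, 0, 0], [0, 0, 0]], [[0, 0, 0.1], [0, 0, 0]], [[0, 0, 0.2], [0, 0, 0]], [[0, 0, 0.3], [0, 0, 0]], [[0, 0, 0.3], [0, 0, 0]]]}}

```text
t: 5.75
tool_pos: [0.5702, 0.1313, 0.0773]
orientation: [3.139, 0.11, -0.009]
force: [-0.1, 0.3, -0.9]
opening: 0.0004
gripper_force: 0.0
```

Call:
{"op": "jog_arm", "data": {"rows": [[[0, 0.05, 0], [0, 0, 0]], [[0, 0.1, 0], [0, 0, 0]], [[0, 0.15, 0], [0, 0, 0]], [[0, 0.2, 0], [0, 0, 0]], [[0, 0.2, 0], [0, 0, 0]]]}}

```text
t: 6.25
tool_pos: [0.5762, 0.0899, 0.0814]
orientation: [3.139, 0.108, 0.002]
force: [-0.0, 0.4, -0.3]
opening: 0.0005
gripper_force: 0.0
```

Call:
{"op": "jog_arm", "data": {"rows": [[[0, 0.05, 0.0], [0, 0, 0]], [[0, 0.1, 0.03], [0, 0, 0]], [[0, 0.14, 0.06], [0, 0, 0]], [[0, 0.18, 0.08], [0, 0, 0]], [[0, 0.18, 0.08], [0, 0, 0]]]}}

```text
t: 6.75
tool_pos: [0.5795, 0.0532, 0.0657]
orientation: [3.138, 0.109, 0.004]
force: [0.2, -5.0, 9.1]
opening: 0.0003
gripper_force: 4.7
```

Call:
{"op": "jog_arm", "data": {"rows": [[[0, 0, -0.2], [0, 0, 0]], [[0, 0.1, -0.5], [0, 0, 0]], [[0, 0.1, -0.5], [0, 0, 0]]], "hand": -1}}

```text
t: 7.05
tool_pos: [0.5824, 0.0341, 0.1701]
orientation: [3.138, 0.11, 0.012]
force: [0.7, 1.0, 1.1]
opening: 0.0201
gripper_force: 0.0
```

```bash
python3 -c "
from h import *
go(.52,-.15,.22,.0)
w=cam('wrist');cv2.imwrite('pics/w3.png',w['frame'][:,:,::-1])
b=cam('top');print(plane(b,104,207,.1),plane(b,108,212,.0))
"
```

```text
t 7.0 pos [0.5824 0.0341 0.1701] shift [-0.374  0.897 -0.251] turn [ 0.001 -0.005  0.045] open 0.0201 F [0.7 1.  1.1]
[0.55689405 0.47718618 0.1       ] [0.55929089 0.49906472 0.        ]
```

View pics/w3.png

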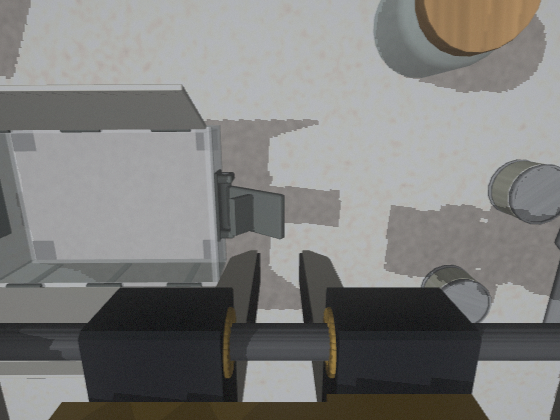

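The right lever is out at about (255,210). The jar is at (470,20), with tins A and B at the right of the frame. Moving above the tins.

Call:
{"op": "jog_arm", "data": {"rows": [[[-0.3, 0.3, -0.35], [0, 0, 0.045]], [[-0.5, 0.6, -0.35], [0, 0, 0.045]], [[-0.67, 0.9, -0.35], [0, 0, 0.045]], [[-0.67, 0.9, -0.35], [0, 0, 0.045]], [[-0.67, 0.9, -0.35], [0, 0, 0.045]]]}}

```text
t: 7.65
tool_pos: [0.4563, -0.1545, 0.2324]
orientation: [-3.141, 0.001, 0.005]
force: [1.1, -0.0, 0.0]
opening: 0.0676
gripper_force: 0.0
```

Call:
{"op": "jog_arm", "data": {"rows": [[[0, 0, 0], [0, 0, 0]], [[0, 0, 0], [0, 0, 0]]]}}

```text
t: 7.85
tool_pos: [0.4576, -0.1535, 0.2326]
orientation: [-3.14, 0.004, 0.003]
force: [0.6, 0.2, -0.2]
opening: 0.0838
gripper_force: 0.0
```

```bash
python3 -c "
from h import *
go(.492,-.148,.02,.0)
w=cam('wrist','w4.png');b=cam('top','t4.png')
np.savez('w4.npz',**{k:w[k] for k in('f','cx','cy','R','t','frame')})
for n,p in dict(A=(.604,-.194,.038),B=(.492,-.148,.038),C=(.4546,-.36,.038)).items():print(n,proj(w,p),proj(b,p))
"
```

```text
t 7.8 pos [ 0.4576 -0.1535  0.2326] shift [ 0.174 -0.026  1.063] turn [-0.001  0.001 -0.002] open 0.0838 F [ 0.6  0.2 -0.2]
A (np.float64(322.2740161286448), np.float64(33.013020304858)) (np.float64(332.8482818118961), np.float64(195.97101229970542))
B (np.float64(273.79337808441016), np.float64(154.14613629123656)) (np.float64(318.38605433176167), np.float64(232.3623878322055))
C (np.float64(476.19409438867046), np.float64(189.47753703774546)) (np.float64(389.01165320369574), np.float64(244.827268197504))
```

View pics/w4.png

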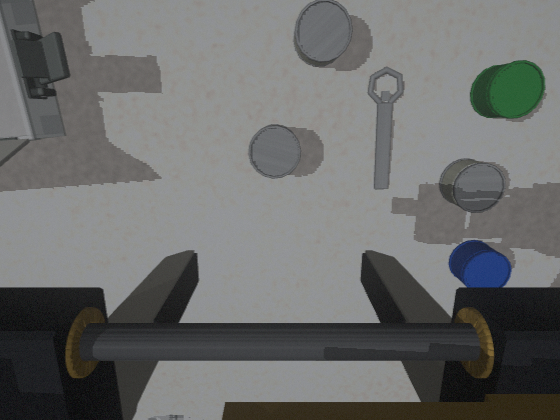

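Tin lids appear at B (275,151), A (324,30) and C (478,187), close to the predicted pixels. Green is at (508,89) and blue at (480,265).

```bash
python3 -c "
from h import *
w=dict(np.load('w4.npz'));b=cam('top')
for n,p,q in(('A',(324,30),(332.9,196)),('B',(275,151),(318.6,232.2)),('C',(478,187),(389.1,244.5))):
  print(n,plane(w,*p,.038).round(4),tri(w,p,b,q)[0].round(4))
go(.495,-.149,.10,Y)
"
```

```text
A [ 0.6065 -0.1955  0.038 ] [ 0.6221 -0.2052 -0.0448]
B [ 0.4952 -0.1493  0.038 ] [ 0.4939 -0.1494  0.0279]
C [ 0.4572 -0.3615  0.038 ] [ 0.4564 -0.3613  0.0369]
t 8.0 pos [ 0.4585 -0.1521  0.2331] shift [ 0.184 -0.014  0.665] turn [-0.001  0.001 -0.046] open 0.0924 F [-0.7  0.9  0.2]
```

Call:
{"op": "jog_arm", "data": {"rows": [[[0.18, -0.015, 0.2], [0, 0, -0.046]], [[0.18, -0.015, 0.4], [0, 0, -0.046]], [[0.18, -0.015, 0.66], [0, 0, -0.046]], [[0.18, -0.015, 0.66], [0, 0, -0.046]], [[0.18, -0.015, 0.66], [0, 0, -0.046]]]}}

```text
t: 8.5
tool_pos: [0.4937, -0.1488, 0.1017]
orientation: [-3.138, -0.116, 0.006]
force: [0.2, 0.1, 0.9]
opening: 0.0928
gripper_force: 0.0
```

```bash
python3 -c "
from h import *
go(.495,-.149,.010,Y)"
```

```text
t 8.5 pos [ 0.4937 -0.1488  0.1017] shift [0.008 0.002 0.459] turn [-0.001  0.002  0.   ] open 0.0928 F [0.2 0.1 0.9]
```

Call:
{"op": "jog_arm", "data": {"rows": [[[0, 0, 0.15], [0, 0, 0]], [[0, 0, 0.3], [0, 0, 0]], [[0, 0, 0.4], [0, 0, 0]], [[0, 0, 0.455], [0, 0, 0]], [[0, 0, 0.455], [0, 0, 0]]]}}

```text
t: 9.0
tool_pos: [0.4954, -0.1504, 0.0127]
orientation: [3.139, 0.114, 0.001]
force: [-1.3, -0.1, 0.5]
opening: 0.0931
gripper_force: 0.0
```

Call:
{"op": "jog_arm", "data": {"rows": [[[0, 0, 0], [0, 0, 0]], [[0, 0, 0], [0, 0, 0]], [[0, 0, 0], [0, 0, 0]], [[0, 0, 0], [0, 0, 0]], [[0, 0, 0], [0, 0, 0]]], "hand": 1, "squeeze": 25}}

```text
t: 9.5
tool_pos: [0.4948, -0.1504, 0.012]
orientation: [3.139, 0.113, 0.001]
force: [-0.1, 0.4, 0.8]
opening: 0.0577
gripper_force: 0.3
```

Call:
{"op": "jog_arm", "data": {"rows": [[[0, 0, -0.1], [0, 0, 0]], [[0, 0, -0.3], [0, 0, 0]], [[0, 0, -0.5], [0, 0, 0]], [[0, 0, -0.7], [0, 0, 0]], [[0, 0, -0.7], [0, 0, 0]]]}}

```text
t: 10.0
tool_pos: [0.4982, -0.1518, 0.1586]
orientation: [3.135, 0.113, 0.015]
force: [1.4, -0.3, -0.5]
opening: 0.0535
gripper_force: 25.0
```

```bash
python3 -c "
from h import *
gb(-.03,.042,.15)"
```

```text
t 10.0 pos [ 0.4982 -0.1518  0.1586] shift [ 0.324 -1.864  0.037] turn [ 0.003 -0.006 -0.001] open 0.0535 F [ 1.4 -0.3 -0.5]
```

Call:
{"op": "jog_arm", "data": {"rows": [[[0.1, -0.2, -0.1], [0, 0, 0]], [[0.2, -0.4, -0.1], [0, 0, 0]], [[0.32, -0.6, -0.1], [0, 0, 0]], [[0.32, -0.8, -0.1], [0, 0, 0]], [[0.32, -0.93, -0.1], [0, 0, 0]]]}}

```text
t: 10.5
tool_pos: [0.5443, 0.0425, 0.1702]
orientation: [-3.139, -0.115, 0.003]
force: [0.9, -0.1, -1.6]
opening: 0.0537
gripper_force: 25.0
```

Call:
{"op": "jog_arm", "data": {"rows": [[[0, -0.2, 0], [0, 0, 0]], [[0, -0.45, 0], [0, 0, 0]], [[0, -0.7, 0], [0, 0, 0]], [[0, -0.93, 0], [0, 0, 0]], [[0, -0.93, 0], [0, 0, 0]]]}}

```text
t: 11.0
tool_pos: [0.5298, 0.2306, 0.1704]
orientation: [-3.138, -0.121, 0.003]
force: [-1.6, -0.4, -1.3]
opening: 0.054
gripper_force: 25.0
```

Call:
{"op": "jog_arm", "data": {"rows": [[[0, 0, 0], [0, 0, 0]], [[0, 0, 0.2], [0, 0, 0]], [[0, 0, 0.3], [0, 0, 0]], [[0, 0, 0.4], [0, 0, 0]], [[0, 0, 0.4], [0, 0, 0]]]}}

```text
t: 11.5
tool_pos: [0.5291, 0.2229, 0.0875]
orientation: [3.137, 0.11, -0.011]
force: [-0.5, -0.4, -0.9]
opening: 0.0534
gripper_force: 25.0
```

```bash
python3 -c "
from h import *
gb(-.03,.042,.016)
w=cam('wrist')
cv2.imwrite('pics/w5.png',w['frame'][:,:,::-1])"
```

```text
t 11.5 pos [0.5291 0.2229 0.0875] shift [ 0.038 -0.007  0.357] turn [ 0.001  0.004 -0.002] open 0.0534 F [-0.5 -0.4 -0.9]
```

View pics/w5.png

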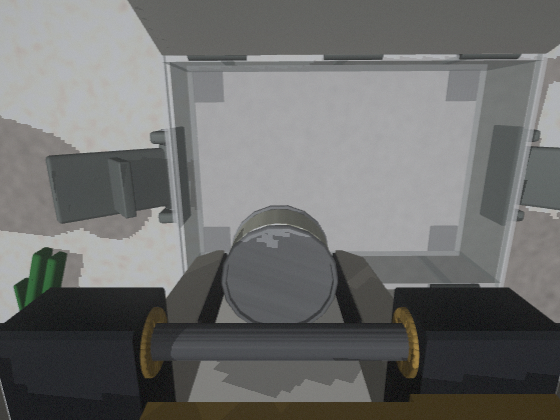

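The tin is held upright at (280,270), over the near-left part of the box floor. I'll check the box centre against the floor corners in this view.

```bash
python3 -c "
from h import *
w=cam('wrist')
P=[plane(w,*p,.004) for p in((190,71),(476,69),(460,253),(201,253))]
print([inbox(p) for p in P],inbox(np.mean(P,0)))
print([inbox(plane(w,*p,.056)) for p in((165,58),(545,58))])
gb(-.03,.042,.016)"
```

```text
[array([0.0665, 0.1002]), array([ 0.0672, -0.0909]), array([-0.0653, -0.0988]), array([-0.0646,  0.1014])] [0.0009 0.003 ]
[array([0.0676, 0.1007]), array([ 0.067 , -0.0992])]
t 11.6 pos [0.5315 0.2241 0.0914] shift [ 0.023 -0.002  0.377] turn [ 0.     0.001 -0.002] open 0.0535 F [-1.1  1.3 -1.4]
```

Call:
{"op": "jog_arm", "data": {"rows": [[[0.02, 0.0, 0.1], [0, 0, 0]], [[0.02, 0.0, 0.2], [0, 0, 0]], [[0.02, 0.0, 0.3], [0, 0, 0]], [[0.02, 0.0, 0.34], [0, 0, 0]], [[0.02, 0.0, 0.36], [0, 0, 0]]]}}

```text
t: 12.1
tool_pos: [0.5361, 0.2251, 0.0215]
orientation: [3.139, 0.113, -0.0]
force: [-12.0, -5.9, 27.9]
opening: 0.0535
gripper_force: 25.0
```

Call:
{"op": "jog_arm", "data": {"rows": [[[0, 0, 0.0], [0, 0, 0]], [[0, 0, 0.01], [0, 0, 0]], [[0, 0, 0.015], [0, 0, 0]], [[0, 0, 0.015], [0, 0, 0]]]}}

```text
t: 12.5
tool_pos: [0.5375, 0.2258, 0.0213]
orientation: [-3.139, -0.113, -0.005]
force: [-11.8, -4.4, 24.3]
opening: 0.0535
gripper_force: 25.0
```

Call:
{"op": "jog_arm", "data": {"rows": [[[0, 0, 0], [0, 0, 0]], [[0, 0, 0], [0, 0, 0]], [[0, 0, 0], [0, 0, 0]]], "hand": -0.34}}

```text
t: 12.8
tool_pos: [0.5362, 0.2257, 0.0173]
orientation: [-3.139, -0.113, -0.002]
force: [0.5, -0.2, -0.5]
opening: 0.0619
gripper_force: 0.0
```

Call:
{"op": "jog_arm", "data": {"rows": [[[0, 0, -0.1], [0, 0, 0]], [[0, 0, -0.3], [0, 0, 0]], [[0, 0, -0.5], [0, 0, 0]], [[0, 0, -0.7], [0, 0, 0]], [[0, 0, -0.85], [0, 0, 0]]]}}

```text
t: 13.3
tool_pos: [0.5363, 0.2259, 0.1897]
orientation: [-3.139, -0.113, -0.004]
force: [0.7, 0.4, -0.1]
opening: 0.0624
gripper_force: 0.0
```

```bash
python3 -c "
from h import *
w=cam('wrist','w6.png');go(.46,-.33,.22,Y)
for z in(.042,):print(proj(w,[.537,.2258,z]))"
```

```text
t 13.3 pos [0.5387 0.2266 0.1953] shift [-0.592  2.747 -0.136] turn [-0.002 -0.006 -0.001] open 0.0622 F [0.8 1.2 4. ]
(np.float64(279.2616289013297), np.float64(197.81806335983555))
```

View pics/w6.png

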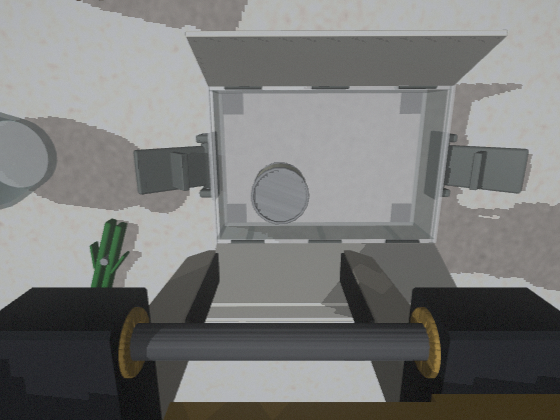

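The tin stands upright on the floor at (280,195), where predicted. Next is tin A, with a fresh look first.

Call:
{"op": "jog_arm", "data": {"rows": [[[0, 0.2, -0.1], [0, 0, 0]], [[-0.1, 0.4, -0.1], [0, 0, 0]], [[-0.1, 0.6, -0.1], [0, 0, 0]], [[-0.1, 0.8, -0.1], [0, 0, 0]], [[-0.1, 0.95, -0.1], [0, 0, 0]]], "hand": -0.9}}

```text
t: 13.85
tool_pos: [0.5292, 0.0325, 0.2065]
orientation: [3.139, 0.112, 0.0]
force: [0.1, 0.4, 0.3]
opening: 0.0883
gripper_force: 0.0
```

Call:
{"op": "jog_arm", "data": {"rows": [[[0, 0.25, 0], [0, 0, 0]], [[-0.1, 0.5, 0], [0, 0, 0]], [[-0.1, 0.75, 0], [0, 0, 0]], [[-0.1, 0.95, 0], [0, 0, 0]], [[-0.1, 0.95, 0], [0, 0, 0]]]}}

```text
t: 14.35
tool_pos: [0.5226, -0.1613, 0.2063]
orientation: [3.138, 0.105, -0.0]
force: [0.4, 0.3, 0.3]
opening: 0.0885
gripper_force: 0.0
```

```bash
cat >> h.py <<'E'
def lids(w,z=.038):
    # round grey lids: low saturation contours in the wrist view, listed with ground position
    g=cv2.cvtColor(w['frame'],cv2.COLOR_RGB2GRAY);cs=cv2.HoughCircles(cv2.medianBlur(g,5),cv2.HOUGH_GRADIENT,1,30,param1=80,param2=22,minRadius=22,maxRadius=48)
    for u,v,r in (cs[0] if cs is not None else []):
        if v<290:
            p=plane(w,u,v,z);cz=(w['R']@p+w['t'])[2];print('lid',u,v,'r_mm',round(r*cz/w['f']*1000,1),p.round(4),'rgb',w['frame'][int(v),int(u)])
E
python3 -c "
from h import *
w=cam('wrist','w7.png');lids(w);print(proj(w,[.6065,-.1955,.038]))
go(.6065,-.1955,.10,Y)"
```

```text
lid 321.5 106.5 r_mm 27.8 [ 0.6059 -0.1949  0.038 ] rgb [105 107 110]
lid 456.5 259.5 r_mm 29.3 [ 0.4646 -0.3489  0.038 ] rgb [75 78 79]
lid 499.5 176.5 r_mm 33.6 [ 0.5529 -0.3726  0.038 ] rgb [42 99 55]
(np.float64(322.2290690580623), np.float64(105.82543460505532))
t 14.4 pos [ 0.5226 -0.1587  0.2062] shift [0.406 0.212 0.531] turn [-0.     0.    -0.003] open 0.0882 F [ 0.   0.5 -0.4]
```

Call:
{"op": "jog_arm", "data": {"rows": [[[0.2, 0.1, 0.1], [0, 0, 0]], [[0.4, 0.21, 0.2], [0, 0, 0]], [[0.405, 0.21, 0.45], [0, 0, 0]], [[0.405, 0.21, 0.53], [0, 0, 0]], [[0.405, 0.21, 0.53], [0, 0, 0]]]}}

```text
t: 14.9
tool_pos: [0.6038, -0.1897, 0.0962]
orientation: [-3.136, -0.115, 0.012]
force: [-0.6, 1.1, 0.7]
opening: 0.0882
gripper_force: 0.0
```

```bash
python3 -c "
from h import *
go(.606,-.195,.011,Y)"
```

```text
t 14.9 pos [ 0.6038 -0.1897  0.0962] shift [0.012 0.029 0.426] turn [-0.003  0.005  0.   ] open 0.0882 F [-0.6  1.1  0.7]
```

Call:
{"op": "jog_arm", "data": {"rows": [[[0, 0, 0.1], [0, 0, 0]], [[0, 0, 0.25], [0, 0, 0]], [[0, 0, 0.38], [0, 0, 0]], [[0, 0, 0.445], [0, 0, 0]], [[0, 0, 0.445], [0, 0, 0]]]}}

```text
t: 15.4
tool_pos: [0.6061, -0.1915, 0.0116]
orientation: [-3.139, -0.114, 0.002]
force: [-0.5, 0.0, 0.4]
opening: 0.0882
gripper_force: 0.0
```

Call:
{"op": "jog_arm", "data": {"rows": [[[0, 0, 0], [0, 0, 0]], [[0, 0, 0], [0, 0, 0]], [[0, 0, 0], [0, 0, 0]], [[0, 0, 0], [0, 0, 0]], [[0, 0, 0], [0, 0, 0]]], "hand": 1}}

```text
t: 15.9
tool_pos: [0.6073, -0.1926, 0.0123]
orientation: [3.139, 0.113, 0.001]
force: [0.7, 0.9, 3.9]
opening: 0.0533
gripper_force: 25.0
```

Call:
{"op": "jog_arm", "data": {"rows": [[[0, 0, 0], [0, 0, 0]], [[0, 0, -0.2], [0, 0, 0]], [[0, 0, -0.4], [0, 0, 0]], [[0, 0, -0.6], [0, 0, 0]], [[0, 0, -0.8], [0, 0, 0]]]}}

```text
t: 16.4
tool_pos: [0.6063, -0.1921, 0.1727]
orientation: [-3.139, -0.113, 0.001]
force: [-0.0, -0.7, -1.4]
opening: 0.0536
gripper_force: 25.0
```

```bash
python3 -c "
from h import *
gb(-.03,-.039,.17)"
```

```text
t 16.4 pos [ 0.6063 -0.1921  0.1727] shift [-0.2   -1.699  0.014] turn [-0.     0.001 -0.001] open 0.0536 F [-0.  -0.7 -1.4]
```

Call:
{"op": "jog_arm", "data": {"rows": [[[-0.1, -0.15, -0.05], [0, 0, 0]], [[-0.2, -0.35, -0.05], [0, 0, 0]], [[-0.2, -0.55, -0.05], [0, 0, 0]], [[-0.2, -0.75, -0.05], [0, 0, 0]], [[-0.2, -0.85, -0.05], [0, 0, 0]]]}}

```text
t: 16.9
tool_pos: [0.5539, -0.0227, 0.1814]
orientation: [-3.138, -0.116, 0.001]
force: [-0.6, 0.2, -0.5]
opening: 0.0537
gripper_force: 25.0
```

Call:
{"op": "jog_arm", "data": {"rows": [[[0, -0.2, 0], [0, 0, 0]], [[0, -0.45, 0], [0, 0, 0]], [[0, -0.7, 0], [0, 0, 0]], [[0, -0.85, 0], [0, 0, 0]], [[0, -0.85, 0], [0, 0, 0]]]}}

```text
t: 17.4
tool_pos: [0.5415, 0.1478, 0.1813]
orientation: [-3.138, -0.12, 0.001]
force: [0.5, -2.1, -0.3]
opening: 0.0539
gripper_force: 2.5
```

Call:
{"op": "jog_arm", "data": {"rows": [[[0, 0, 0], [0, 0, 0]], [[0, 0, 0.15], [0, 0, 0]], [[0, 0, 0.3], [0, 0, 0]], [[0, 0, 0.4], [0, 0, 0]], [[0, 0, 0.4], [0, 0, 0]]]}}

```text
t: 17.9
tool_pos: [0.5398, 0.1418, 0.0977]
orientation: [3.138, 0.11, -0.011]
force: [-0.1, -0.3, -1.6]
opening: 0.0534
gripper_force: 25.0
```

Call:
{"op": "jog_arm", "data": {"rows": [[[0, 0, 0], [0, 0, 0]], [[0, 0, 0], [0, 0, 0]]]}}

```text
t: 18.1
tool_pos: [0.5438, 0.1434, 0.1035]
orientation: [-3.139, -0.112, -0.004]
force: [1.1, 0.1, -1.7]
opening: 0.0537
gripper_force: 25.0
```

```bash
python3 -c "
from h import *
gb(-.03,-.039,.018);cam('wrist','w8.png')"
```

```text
t 18.1 pos [0.5438 0.1434 0.1035] shift [-0.01  -0.003  0.427] turn [-0.    -0.002 -0.001] open 0.0537 F [ 1.1  0.1 -1.7]
```

The grip slackened briefly, to 2.5 N, so I'll look before lowering.

View pics/w8.png

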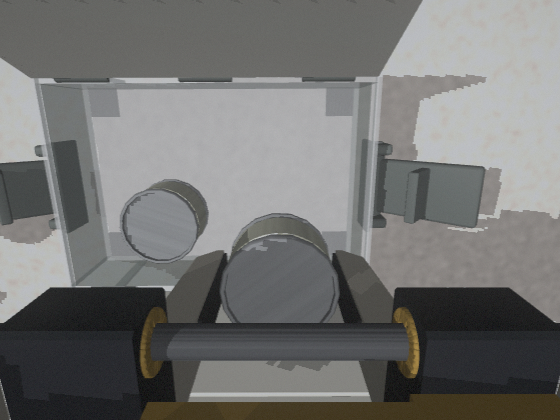

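The tin is still held level at (280,275), and the first tin stands at (165,225). Lowering.

Call:
{"op": "jog_arm", "data": {"rows": [[[-0.01, 0, 0.1], [0, 0, 0]], [[-0.01, 0, 0.2], [0, 0, 0]], [[-0.01, 0, 0.3], [0, 0, 0]], [[-0.01, 0, 0.37], [0, 0, 0]], [[-0.01, 0, 0.39], [0, 0, 0]]]}}

```text
t: 18.65
tool_pos: [0.5399, 0.1436, 0.0227]
orientation: [3.139, 0.113, -0.002]
force: [-0.1, -0.6, -0.6]
opening: 0.0538
gripper_force: 25.0
```

Call:
{"op": "jog_arm", "data": {"rows": [[[0, 0, 0.01], [0, 0, 0]], [[0, 0, 0.02], [0, 0, 0]], [[0, 0, 0.03], [0, 0, 0]], [[0, 0, 0.03], [0, 0, 0]]]}}

```text
t: 19.05
tool_pos: [0.5409, 0.1438, 0.0181]
orientation: [-3.139, -0.113, -0.001]
force: [-1.0, -0.0, -1.6]
opening: 0.0537
gripper_force: 25.0
```

Call:
{"op": "jog_arm", "data": {"rows": [[[0, 0, 0.005], [0, 0, 0]], [[0, 0, 0.01], [0, 0, 0]], [[0, 0, 0.01], [0, 0, 0]]]}}

```text
t: 19.35
tool_pos: [0.5408, 0.1438, 0.0163]
orientation: [-3.14, -0.113, -0.001]
force: [-1.7, 0.1, 3.5]
opening: 0.0536
gripper_force: 25.0
```

Call:
{"op": "jog_arm", "data": {"rows": [[[0, 0, 0], [0, 0, 0]], [[0, 0, 0], [0, 0, 0]], [[0, 0, 0], [0, 0, 0]]], "hand": -0.34}}

```text
t: 19.65
tool_pos: [0.5405, 0.1438, 0.0155]
orientation: [-3.14, -0.113, 0.0]
force: [-0.3, 1.2, -0.0]
opening: 0.0622
gripper_force: 0.0
```

Call:
{"op": "jog_arm", "data": {"rows": [[[0, 0, -0.1], [0, 0, 0]], [[0, 0, -0.3], [0, 0, 0]], [[0, 0, -0.5], [0, 0, 0]], [[0, 0, -0.7], [0, 0, 0]], [[0, 0, -0.9], [0, 0, 0]]]}}

```text
t: 20.15
tool_pos: [0.5402, 0.1437, 0.1971]
orientation: [3.14, 0.113, -0.0]
force: [1.9, 0.1, -1.1]
opening: 0.0624
gripper_force: 0.0
```

Call:
{"op": "jog_arm", "data": {"rows": [[[-0.1, 0.2, -0.1], [0, 0, 0]], [[-0.25, 0.4, -0.1], [0, 0, 0]], [[-0.4, 0.6, -0.1], [0, 0, 0]], [[-0.55, 0.8, -0.1], [0, 0, 0]], [[-0.55, 0.95, -0.1], [0, 0, 0]]]}}

```text
t: 20.65
tool_pos: [0.4418, -0.0553, 0.2155]
orientation: [3.139, 0.112, -0.001]
force: [0.4, 0.2, -0.7]
opening: 0.0622
gripper_force: 0.0
```

Call:
{"op": "jog_arm", "data": {"rows": [[[-0.1, 0.2, 0], [0, 0, 0]], [[-0.2, 0.4, 0], [0, 0, 0]], [[-0.2, 0.6, 0], [0, 0, 0]], [[-0.2, 0.8, 0], [0, 0, 0]], [[-0.2, 0.95, 0], [0, 0, 0]]], "hand": -0.9}}

```text
t: 21.15
tool_pos: [0.4179, -0.2484, 0.2157]
orientation: [3.139, 0.111, 0.001]
force: [-0.5, 0.8, 0.1]
opening: 0.0882
gripper_force: 0.0
```

```bash
python3 -c "
from h import *
w=cam('wrist','w9.png');lids(w);print(proj(w,[.4572,-.3615,.038]))
go(.457,-.3615,.10,Y);cam('top','t9.png');cam('scene','s9.png')"
```

```text
lid 434.5 51.5 r_mm 30.9 [ 0.5561 -0.3794  0.038 ] rgb [47 99 57]
lid 388.5 157.5 r_mm 25.1 [ 0.4588 -0.3528  0.038 ] rgb [105 106 108]
lid 407.5 253.5 r_mm 24.7 [ 0.3603 -0.3884  0.038 ] rgb [33 49 89]
(np.float64(397.10807520757595), np.float64(159.76180700849716))
t 21.2 pos [ 0.4178 -0.2516  0.2155] shift [0.158 0.56  0.579] turn [ 0.002  0.    -0.002] open 0.088 F [-3.1 -1.   0.7]
```

View pics/w9.png

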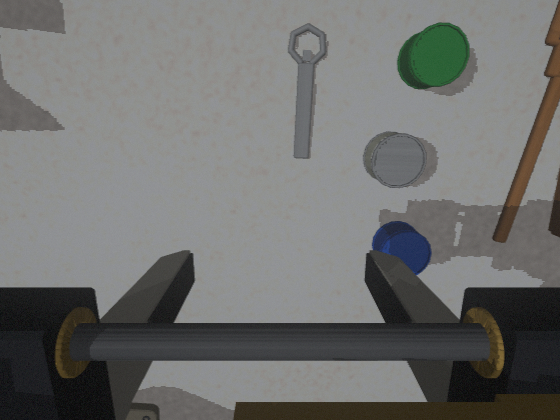

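Tin C is unmoved at (398,160). Reaching for it between green (435,55) and blue (405,250), which stand along x, so the fingers closing along y stay clear.

Call:
{"op": "jog_arm", "data": {"rows": [[[0.1, 0.2, 0.1], [0, 0, 0]], [[0.15, 0.4, 0.2], [0, 0, 0]], [[0.158, 0.55, 0.4], [0, 0, 0]], [[0.158, 0.555, 0.57], [0, 0, 0]], [[0.158, 0.555, 0.57], [0, 0, 0]]]}}

```text
t: 21.8
tool_pos: [0.4547, -0.3509, 0.0955]
orientation: [-3.132, -0.113, 0.012]
force: [-1.0, 1.1, 0.1]
opening: 0.088
gripper_force: 0.0
```

Call:
{"op": "jog_arm", "data": {"rows": [[[0, 0, 0], [0, 0, 0]], [[0, 0, 0], [0, 0, 0]]]}}

```text
t: 22.0
tool_pos: [0.4592, -0.3544, 0.1044]
orientation: [3.137, 0.115, 0.004]
force: [0.4, -0.0, 0.4]
opening: 0.0884
gripper_force: 0.0
```

```bash
python3 -c "
from h import *
go(.457,-.3615,.011,Y)"
```

```text
t 22.0 pos [ 0.4592 -0.3544  0.1044] shift [-0.015  0.033  0.467] turn [ 0.002 -0.002  0.   ] open 0.0884 F [ 0.4 -0.   0.4]
```

Call:
{"op": "jog_arm", "data": {"rows": [[[-0.005, 0.033, 0.1], [0, 0, 0]], [[-0.005, 0.033, 0.25], [0, 0, 0]], [[-0.005, 0.033, 0.38], [0, 0, 0]], [[-0.005, 0.033, 0.455], [0, 0, 0]], [[-0.005, 0.033, 0.455], [0, 0, 0]]]}}

```text
t: 22.5
tool_pos: [0.4569, -0.3602, 0.0101]
orientation: [-3.138, -0.114, 0.002]
force: [0.0, 0.1, 0.2]
opening: 0.0879
gripper_force: 0.0
```

Call:
{"op": "jog_arm", "data": {"rows": [[[0, 0, 0], [0, 0, 0]], [[0, 0, 0], [0, 0, 0]], [[0, 0, 0], [0, 0, 0]], [[0, 0, 0], [0, 0, 0]], [[0, 0, 0], [0, 0, 0]]], "hand": 1}}

```text
t: 23.0
tool_pos: [0.4576, -0.3615, 0.0113]
orientation: [3.139, 0.113, 0.001]
force: [0.5, 0.5, 3.4]
opening: 0.054
gripper_force: 25.0
```

Call:
{"op": "jog_arm", "data": {"rows": [[[0, 0, 0], [0, 0, 0]], [[0, 0, -0.2], [0, 0, 0]], [[0, 0, -0.4], [0, 0, 0]], [[0, 0, -0.6], [0, 0, 0]], [[0, 0, -0.85], [0, 0, 0]]]}}

```text
t: 23.5
tool_pos: [0.456, -0.36, 0.1801]
orientation: [-3.137, -0.113, 0.004]
force: [0.3, -0.4, -1.3]
opening: 0.0539
gripper_force: 25.0
```

```bash
python3 -c "
from h import *
gb(.028,.004,.18)"
```

```text
t 23.5 pos [ 0.456  -0.36    0.1801] shift [ 0.899 -2.697  0.006] turn [-0.002  0.002 -0.001] open 0.0539 F [ 0.3 -0.4 -1.3]
```

Call:
{"op": "jog_arm", "data": {"rows": [[[0.06, -0.18, 0], [0, 0, 0]], [[0.12, -0.36, 0], [0, 0, 0]], [[0.18, -0.54, 0], [0, 0, 0]], [[0.24, -0.72, 0], [0, 0, 0]], [[0.3, -0.9, -0.03], [0, 0, 0]]]}}

```text
t: 24.0
tool_pos: [0.5034, -0.1754, 0.1853]
orientation: [-3.138, -0.113, 0.003]
force: [0.4, 0.1, -1.5]
opening: 0.0537
gripper_force: 25.0
```

Call:
{"op": "jog_arm", "data": {"rows": [[[0.06, -0.18, 0], [0, 0, 0]], [[0.12, -0.36, 0], [0, 0, 0]], [[0.18, -0.54, 0], [0, 0, 0]], [[0.24, -0.72, 0], [0, 0, 0]], [[0.3, -0.9, 0], [0, 0, 0]]]}}

```text
t: 24.5
tool_pos: [0.5508, 0.0082, 0.1862]
orientation: [-3.139, -0.113, 0.001]
force: [1.7, 0.3, -1.8]
opening: 0.0539
gripper_force: 25.0
```

Call:
{"op": "jog_arm", "data": {"rows": [[[0.06, -0.18, 0], [0, 0, 0]], [[0.12, -0.36, 0], [0, 0, 0]], [[0.18, -0.54, 0], [0, 0, 0]], [[0.24, -0.72, 0], [0, 0, 0]], [[0.3, -0.9, 0], [0, 0, 0]]]}}

```text
t: 25.0
tool_pos: [0.5977, 0.1919, 0.186]
orientation: [3.139, 0.113, -0.002]
force: [0.4, -0.6, -1.3]
opening: 0.0536
gripper_force: 25.0
```

Call:
{"op": "jog_arm", "data": {"rows": [[[0, 0, 0], [0, 0, 0]], [[0, 0, 0.15], [0, 0, 0]], [[0, 0, 0.3], [0, 0, 0]], [[0, 0, 0.3], [0, 0, 0]], [[0, 0, 0.3], [0, 0, 0]]]}}

```text
t: 25.5
tool_pos: [0.5971, 0.1898, 0.1261]
orientation: [3.139, 0.113, -0.004]
force: [0.5, -0.2, -0.8]
opening: 0.0535
gripper_force: 25.0
```

```bash
python3 -c "
from h import *
gb(.03,.004,.017);cam('wrist','w10.png')"
```

```text
t 25.5 pos [0.5971 0.1898 0.1261] shift [ 0.009 -0.006  0.545] turn [ 0.     0.002 -0.001] open 0.0535 F [ 0.5 -0.2 -0.8]
```

View pics/w10.png

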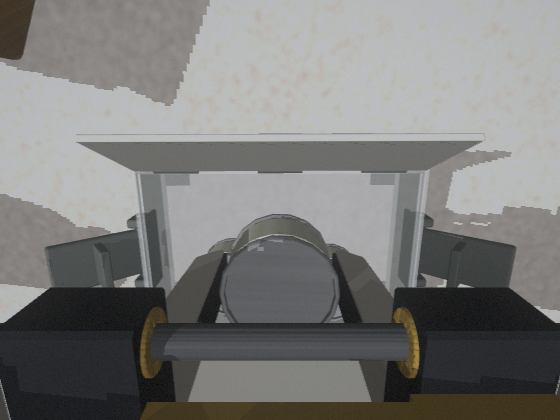

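Tin C is held at (280,280). The other two are partly hidden behind the fingers, with their edges just visible at (215,245) and (345,245). Lowering.

Call:
{"op": "jog_arm", "data": {"rows": [[[0.005, 0, 0.12], [0, 0, 0]], [[0.01, 0, 0.25], [0, 0, 0]], [[0.01, 0, 0.38], [0, 0, 0]], [[0.01, 0, 0.47], [0, 0, 0]], [[0.01, 0, 0.5], [0, 0, 0]]]}}

```text
t: 26.05
tool_pos: [0.5999, 0.1903, 0.0264]
orientation: [3.139, 0.113, -0.001]
force: [-0.5, -0.6, -2.9]
opening: 0.0532
gripper_force: 25.0
```

Call:
{"op": "jog_arm", "data": {"rows": [[[0, 0, 0.01], [0, 0, 0]], [[0, 0, 0.02], [0, 0, 0]], [[0, 0, 0.03], [0, 0, 0]], [[0, 0, 0.03], [0, 0, 0]]]}}

```text
t: 26.45
tool_pos: [0.6006, 0.1907, 0.0216]
orientation: [-3.139, -0.113, -0.002]
force: [0.2, 0.5, -1.4]
opening: 0.0534
gripper_force: 25.0
```

Another 5–6 mm to the floor, expected at about z = 0.0155.

Call:
{"op": "jog_arm", "data": {"rows": [[[0, 0, 0.01], [0, 0, 0]], [[0, 0, 0.018], [0, 0, 0]], [[0, 0, 0.025], [0, 0, 0]], [[0, 0, 0.03], [0, 0, 0]], [[0, 0, 0.03], [0, 0, 0]]]}}

```text
t: 26.95
tool_pos: [0.6001, 0.1906, 0.0153]
orientation: [-3.14, -0.113, -0.0]
force: [-2.4, -1.0, 4.6]
opening: 0.0532
gripper_force: 25.0
```

Call:
{"op": "jog_arm", "data": {"rows": [[[0, 0, 0], [0, 0, 0]], [[0, 0, 0], [0, 0, 0]], [[0, 0, 0], [0, 0, 0]]], "hand": -0.34}}

```text
t: 27.25
tool_pos: [0.5999, 0.1905, 0.0145]
orientation: [3.14, 0.113, 0.0]
force: [-0.5, 0.5, 0.4]
opening: 0.062
gripper_force: 0.0
```

Call:
{"op": "jog_arm", "data": {"rows": [[[0, 0, -0.1], [0, 0, 0]], [[0, 0, -0.3], [0, 0, 0]], [[0, 0, -0.5], [0, 0, 0]], [[0, 0, -0.7], [0, 0, 0]], [[-0.2, 0, -0.9], [0, 0, 0]]]}}

```text
t: 27.75
tool_pos: [0.5666, 0.1878, 0.1915]
orientation: [-3.14, -0.111, -0.003]
force: [-0.6, -0.5, 1.4]
opening: 0.0621
gripper_force: 0.0
```

Call:
{"op": "jog_arm", "data": {"rows": [[[-0.2, 0, 0], [0, 0, 0]], [[-0.3, 0, 0], [0, 0, 0]], [[-0.3, 0, 0], [0, 0, 0]]], "hand": 1}}

```text
t: 28.05
tool_pos: [0.5031, 0.1838, 0.1904]
orientation: [-3.139, -0.114, -0.0]
force: [1.7, -0.5, -0.0]
opening: 0.0432
gripper_force: 0.0
```

```bash
python3 -c "
from h import *
w=cam('wrist','w11.png');np.savez('w11.npz',**{k:w[k] for k in('f','cx','cy','R','t','frame')})
gb(.10,0.003,.19)
b=cam('top','t11.png')"
```

```text
t 28.1 pos [0.5044 0.1838 0.1903] shift [0.822 0.002 0.002] turn [-0.    -0.001 -0.   ] open 0.0391 F [ 0.9 -0.7  0.4]
```

View pics/w11.png

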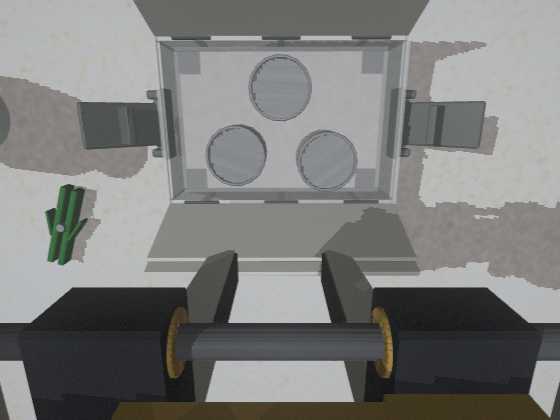

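All three tins stand on the floor, at (280,88), (236,155) and (327,160). Now the plain leaf: over it, down behind it, then push in.

Call:
{"op": "jog_arm", "data": {"rows": [[[0.2, 0, 0], [0, 0, 0]], [[0.4, 0, 0], [0, 0, 0]], [[0.6, 0, 0], [0, 0, 0]], [[0.8, 0, 0], [0, 0, 0]], [[1, 0, 0], [0, 0, 0]]]}}

```text
t: 28.65
tool_pos: [0.7067, 0.1979, 0.1886]
orientation: [3.139, 0.112, -0.001]
force: [-0.1, -0.3, 0.3]
opening: 0.0005
gripper_force: 0.0
```

Call:
{"op": "jog_arm", "data": {"rows": [[[0, 0, 0.0], [0, 0, 0]], [[0, 0, 0.15], [0, 0, 0]], [[0, 0, 0.3], [0, 0, 0]], [[0, 0, 0.47], [0, 0, 0]], [[0, 0, 0.47], [0, 0, 0]]]}}

```text
t: 29.15
tool_pos: [0.7003, 0.197, 0.0884]
orientation: [3.138, 0.113, -0.017]
force: [-1.2, 0.0, -1.6]
opening: 0.0003
gripper_force: 0.0
```

```bash
python3 -c "
from h import *
gb(.10,0.003,.095);print(inbox(robot.read_state()['tool_pos']))"
```

```text
t 29.1 pos [0.7003 0.197  0.0884] shift [-0.159 -0.003 -0.031] turn [ 0.001  0.007 -0.001] open 0.0003 F [-1.2  0.  -1.6]
[0.1318 0.0024]
```

Call:
{"op": "jog_arm", "data": {"rows": [[[-0.06, 0, 0], [0, 0, 0]], [[-0.12, 0, 0], [0, 0, 0]], [[-0.18, 0, 0], [0, 0, 0]], [[-0.24, 0, 0], [0, 0, 0]], [[-0.3, 0, 0], [0, 0, 0]]]}}

```text
t: 29.65
tool_pos: [0.6457, 0.194, 0.0988]
orientation: [-3.139, -0.113, -0.006]
force: [2.3, -0.2, 0.6]
opening: 0.0005
gripper_force: 1.1
```

Call:
{"op": "jog_arm", "data": {"rows": [[[-0.06, 0, 0], [0, 0, 0]], [[-0.12, 0, 0], [0, 0, 0]], [[-0.18, 0, 0], [0, 0, 0]], [[-0.24, 0, 0], [0, 0, 0]], [[-0.26, 0, 0], [0, 0, 0]]]}}

```text
t: 30.15
tool_pos: [0.5932, 0.1903, 0.0983]
orientation: [-3.139, -0.113, -0.004]
force: [0.8, 0.5, 0.6]
opening: 0.0005
gripper_force: 0.4
```

Call:
{"op": "jog_arm", "data": {"rows": [[[0, 0, 0.03], [0, 0, 0]], [[0, 0, 0.06], [0, 0, 0]], [[0, 0, 0.09], [0, 0, 0]], [[0, 0, 0.12], [0, 0, 0]], [[0, 0, 0.14], [0, 0, 0]]]}}

```text
t: 30.65
tool_pos: [0.5921, 0.1899, 0.0666]
orientation: [3.139, 0.113, -0.003]
force: [-0.3, -0.2, 0.6]
opening: 0.0006
gripper_force: 0.5
```

```bash
python3 -c "
from h import *
gb(.02,0.003,.061);print(inbox(robot.read_state()['tool_pos']));
c=cam('scene');a=c['frame'][:,:,::-1]
cv2.imwrite('pics/s12.png',cv2.resize(np.clip(a[180:340,220:430]*1.4,0,255).astype(np.uint8),(788,600),interpolation=cv2.INTER_CUBIC))"
```

```text
t 30.6 pos [0.5921 0.1899 0.0666] shift [-0.017  0.001  0.028] turn [ 0.     0.001 -0.001] open 0.0006 F [-0.3 -0.2  0.6]
[0.0234 0.0032]
```

Call:
{"op": "jog_arm", "data": {"rows": [[[0, 0, 0.01], [0, 0, 0]], [[0, 0, 0.02], [0, 0, 0]], [[0, 0, 0.03], [0, 0, 0]], [[0, 0, 0.035], [0, 0, 0]], [[0, 0, 0.035], [0, 0, 0]]]}}

```text
t: 31.2
tool_pos: [0.5926, 0.19, 0.0609]
orientation: [-3.14, -0.113, -0.0]
force: [-0.5, -0.1, 0.3]
opening: 0.0004
gripper_force: 0.0
```

```bash
python3 -c "
from h import *
gb(.02,0.003,.061)"
```

```text
t 31.2 pos [0.5926 0.19   0.0609] shift [-0.019  0.002 -0.   ] turn [-0.    -0.    -0.001] open 0.0004 F [-0.5 -0.1  0.3]
```

Call:
{"op": "jog_arm", "data": {"rows": [[[0, 0, 0.01], [0, 0, 0]], [[0, 0, 0.015], [0, 0, 0]], [[0, 0, 0.02], [0, 0, 0]], [[0, 0, 0.02], [0, 0, 0]]]}}

```text
t: 31.6
tool_pos: [0.593, 0.1902, 0.06]
orientation: [-3.139, -0.113, -0.001]
force: [-11.2, -2.9, 21.1]
opening: 0.0004
gripper_force: 10.7
```

Firm at z = 0.060 with 21 N: the plain leaf is flat. Now the lipped leaf from the near side.

Call:
{"op": "jog_arm", "data": {"rows": [[[0, 0, -0.15], [0, 0, 0]], [[0, 0, -0.35], [0, 0, 0]], [[0, 0, -0.55], [0, 0, 0]], [[-0.1, 0, -0.7], [0, 0, 0]], [[-0.1, 0, -0.7], [0, 0, 0]]]}}

```text
t: 32.1
tool_pos: [0.5745, 0.1894, 0.2035]
orientation: [-3.138, -0.114, -0.014]
force: [0.5, -0.7, -0.3]
opening: 0.001
gripper_force: 0.0
```

Call:
{"op": "jog_arm", "data": {"rows": [[[-0.2, 0, 0], [0, 0, 0]], [[-0.4, 0, 0], [0, 0, 0]], [[-0.6, 0, 0], [0, 0, 0]], [[-0.8, 0, 0], [0, 0, 0]], [[-0.8, 0, 0], [0, 0, 0]]]}}

```text
t: 32.6
tool_pos: [0.4085, 0.1767, 0.1951]
orientation: [3.139, 0.115, -0.006]
force: [1.0, 0.9, -0.9]
opening: 0.0007
gripper_force: 0.0
```

```bash
python3 -c "
from h import *
gb(-.15,0.003,.095);w=cam('wrist','w12.png')"
```

```text
t 32.6 pos [0.4085 0.1767 0.1951] shift [0.055 0.002 0.5  ] turn [0.    0.002 0.   ] open 0.0007 F [ 1.   0.9 -0.9]
```

View pics/w12.png

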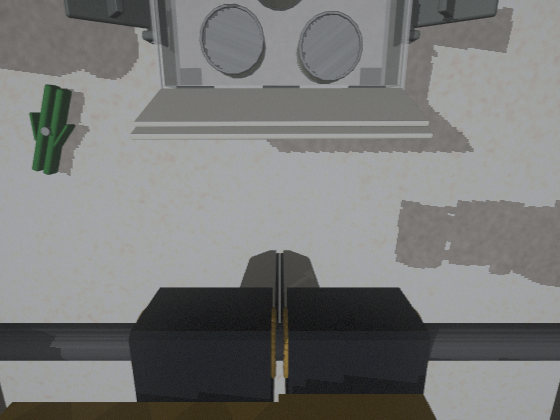

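Tins undisturbed, lipped leaf's lip at y≈130. I descend behind it and push.

Call:
{"op": "jog_arm", "data": {"rows": [[[0, 0, 0.12], [0, 0, 0]], [[0, 0, 0.25], [0, 0, 0]], [[0, 0, 0.38], [0, 0, 0]], [[0, 0, 0.5], [0, 0, 0]], [[0, 0, 0.5], [0, 0, 0]]]}}

```text
t: 33.15
tool_pos: [0.4111, 0.1762, 0.0932]
orientation: [3.138, 0.113, -0.01]
force: [-0.5, -0.7, -0.3]
opening: 0.0003
gripper_force: 0.0
```

Call:
{"op": "jog_arm", "data": {"rows": [[[0.08, 0, 0], [0, 0, 0]], [[0.16, 0, 0], [0, 0, 0]], [[0.24, 0, 0], [0, 0, 0]], [[0.32, 0, 0], [0, 0, 0]], [[0.4, 0, 0], [0, 0, 0]]]}}

```text
t: 33.65
tool_pos: [0.4947, 0.1831, 0.0983]
orientation: [-3.139, -0.113, -0.002]
force: [-1.1, 0.5, 0.8]
opening: 0.0009
gripper_force: 0.8
```

Call:
{"op": "jog_arm", "data": {"rows": [[[0.06, 0, 0], [0, 0, 0]], [[0.12, 0, 0], [0, 0, 0]], [[0.18, 0, 0], [0, 0, 0]], [[0.24, 0, 0], [0, 0, 0]], [[0.3, 0, 0], [0, 0, 0]]]}}

```text
t: 34.15
tool_pos: [0.5542, 0.1872, 0.0979]
orientation: [-3.139, -0.113, -0.001]
force: [-0.3, -0.7, 0.5]
opening: 0.0003
gripper_force: 0.3
```

Call:
{"op": "jog_arm", "data": {"rows": [[[0, 0, 0.03], [0, 0, 0]], [[0, 0, 0.06], [0, 0, 0]], [[0, 0, 0.09], [0, 0, 0]], [[0, 0, 0.12], [0, 0, 0]], [[0, 0, 0.13], [0, 0, 0]]]}}

```text
t: 34.65
tool_pos: [0.5518, 0.187, 0.0699]
orientation: [3.139, 0.113, -0.002]
force: [0.1, -0.5, -0.0]
opening: 0.0001
gripper_force: 0.4
```

```bash
python3 -c "
from h import *
gb(-.02,0.003,.061);print(inbox(robot.read_state()['tool_pos']))"
```

```text
t 34.6 pos [0.5518 0.187  0.0699] shift [-0.015  0.001  0.044] turn [ 0.     0.001 -0.001] open 0.0001 F [ 0.1 -0.5 -0. ]
[-0.017   0.0033]
```

Call:
{"op": "jog_arm", "data": {"rows": [[[0, 0, 0.015], [0, 0, 0]], [[0, 0, 0.025], [0, 0, 0]], [[0, 0, 0.035], [0, 0, 0]], [[0, 0, 0.045], [0, 0, 0]], [[0, 0, 0.045], [0, 0, 0]]]}}

```text
t: 35.15
tool_pos: [0.5529, 0.1872, 0.0639]
orientation: [3.139, 0.113, 0.001]
force: [-8.2, -1.9, 14.6]
opening: 0.0005
gripper_force: 7.2
```

Call:
{"op": "jog_arm", "data": {"rows": [[[0, 0, 0.005], [0, 0, 0]], [[0, 0, 0.01], [0, 0, 0]], [[0, 0, 0.01], [0, 0, 0]]]}}

```text
t: 35.45
tool_pos: [0.5531, 0.1872, 0.0635]
orientation: [3.139, 0.113, 0.001]
force: [-14.8, -3.7, 26.8]
opening: 0.0007
gripper_force: 13.5
```

The lipped leaf is firm at lip height, so the lid is closed. I lift and turn 90° so that the gripper body stays narrow toward the vase, then work the left clamp.

Call:
{"op": "jog_arm", "data": {"rows": [[[0, 0, -0.2], [0, 0, 0]], [[0, 0, -0.4], [0, 0, 0]], [[0, 0, -0.6], [0, 0, -0.09]], [[0, 0, -0.65], [0, 0, -0.18]], [[0, 0, -0.65], [0, 0, -0.27]]]}}

```text
t: 35.95
tool_pos: [0.5546, 0.1877, 0.1938]
orientation: [-3.043, -0.78, -0.01]
force: [0.1, 0.2, -0.2]
opening: 0.0006
gripper_force: 0.0
```

Call:
{"op": "jog_arm", "data": {"rows": [[[0, 0, 0], [0, 0, -0.09]], [[0, 0, 0], [0, 0, -0.18]], [[0, 0, 0], [0, 0, -0.27]], [[0, 0, 0], [0, 0, -0.36]], [[0, 0, 0], [0, 0, -0.45]]]}}

```text
t: 36.45
tool_pos: [0.5526, 0.1872, 0.1899]
orientation: [-2.585, -1.785, 0.0]
force: [-0.4, -0.1, 0.1]
opening: 0.0004
gripper_force: 0.0
```

Call:
{"op": "jog_arm", "data": {"rows": [[[0, 0, 0], [0, 0, -0.09]], [[0, 0, 0], [0, 0, -0.18]], [[0, 0, 0], [0, 0, -0.28]], [[0, 0, 0], [0, 0, -0.28]], [[0, 0, 0], [0, 0, -0.28]]]}}

```text
t: 36.95
tool_pos: [0.5526, 0.1872, 0.1899]
orientation: [-2.145, -2.296, 0.0]
force: [0.0, 0.5, 0.4]
opening: 0.0004
gripper_force: 0.0
```

```bash
python3 -c "
from h import *
gb(0,0.06,.19,np.pi/2);w=cam('wrist','w13.png');np.savez('w13.npz',**{k:w[k] for k in('f','cx','cy','R','t','frame')})"
```

```text
t 37.0 pos [0.5526 0.1872 0.1899] shift [ 0.284  0.079 -0.   ] turn [-0.    -0.    -0.003] open 0.0004 F [0.  0.5 0.4]
```

View pics/w13.png

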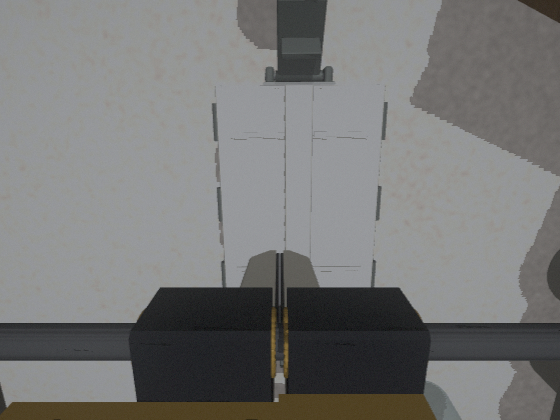

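The lid is shut flat with both leaves down. The left lever hangs out at (300,40), its tip off the top of the frame. I get the lever angles from the earlier view with the 64 mm arm length.

```bash
python3 -c "
from h import *
w=dict(np.load('w11.npz'))
for p,s in(((81,125),1),((485,125),-1)):
  for th in np.arange(.8,1.7,.1):
    z=.034+.064*np.cos(th);print(s,round(th,1),round(inbox(plane(w,*p,z))[1]-.003-s*(.107+.064*np.sin(th)),4),inbox(plane(w,*p,z)))
gb(0.0,.215,.19,np.pi/2)"
```

```text
1 0.8 0.0001 [0.0008 0.156 ]
1 0.9 -0.0015 [0.0007 0.1586]
1 1.0 -0.0024 [0.0005 0.1615]
1 1.1 -0.0025 [0.0003 0.1645]
1 1.2 -0.002 [1.000e-04 1.677e-01]
1 1.3 -0.0007 [-1.00e-04  1.71e-01]
1 1.4 0.0014 [-0.0003  0.1745]
1 1.5 0.0041 [-0.0005  0.1779]
1 1.6 0.0074 [-0.0007  0.1814]
-1 0.8 -0.005 [ 0.0007 -0.1549]
-1 0.9 -0.0035 [ 0.0005 -0.1576]
-1 1.0 -0.0027 [ 0.0003 -0.1606]
-1 1.1 -0.0027 [ 1.000e-04 -1.637e-01]
-1 1.2 -0.0034 [-1.000e-04 -1.671e-01]
-1 1.3 -0.0048 [-0.0003 -0.1705]
-1 1.4 -0.007 [-0.0005 -0.1741]
-1 1.5 -0.0099 [-0.0007 -0.1777]
-1 1.6 -0.0133 [-0.0009 -0.1813]
t 37.0 pos [0.5526 0.1871 0.1899] shift [ 1.059  0.075 -0.   ] turn [-0.    -0.    -0.003] open 0.0007 F [ 0.  -0.8  0.2]
```

Call:
{"op": "jog_arm", "data": {"rows": [[[0.2, 0.075, 0], [0, 0, 0]], [[0.4, 0.075, 0], [0, 0, 0]], [[0.6, 0.075, 0], [0, 0, 0]], [[0.8, 0.075, 0], [0, 0, 0]], [[0.93, 0.075, 0], [0, 0, 0]]]}}

```text
t: 37.5
tool_pos: [0.5535, 0.3764, 0.1898]
orientation: [-2.142, -2.297, -0.0]
force: [-0.0, -0.7, -0.0]
opening: 0.0003
gripper_force: 0.0
```

Call:
{"op": "jog_arm", "data": {"rows": [[[0, 0, 0], [0, 0, 0]], [[0, 0, 0.15], [0, 0, 0]], [[0, 0, 0.3], [0, 0, 0]], [[0, 0, 0.4], [0, 0, 0]], [[0, 0, 0.4], [0, 0, 0]]]}}

```text
t: 38.0
tool_pos: [0.552, 0.3713, 0.1056]
orientation: [-2.142, -2.296, 0.011]
force: [-0.7, 0.1, -0.6]
opening: 0.0002
gripper_force: 0.0
```

```bash
python3 -c "
from h import *
gb(0.0,.19,.048,np.pi/2)
c=cam('scene');a=c['frame'][:,:,::-1]
cv2.imwrite('pics/s14.png',cv2.resize(np.clip(a[230:410,280:516]*1.4,0,255).astype(np.uint8),(787,600),interpolation=cv2.INTER_CUBIC))"
```

```text
t 38.0 pos [0.552  0.3713 0.1056] shift [0.016 0.018 0.288] turn [-0.004  0.002 -0.002] open 0.0002 F [-0.7  0.1 -0.6]
```

View pics/s14.png

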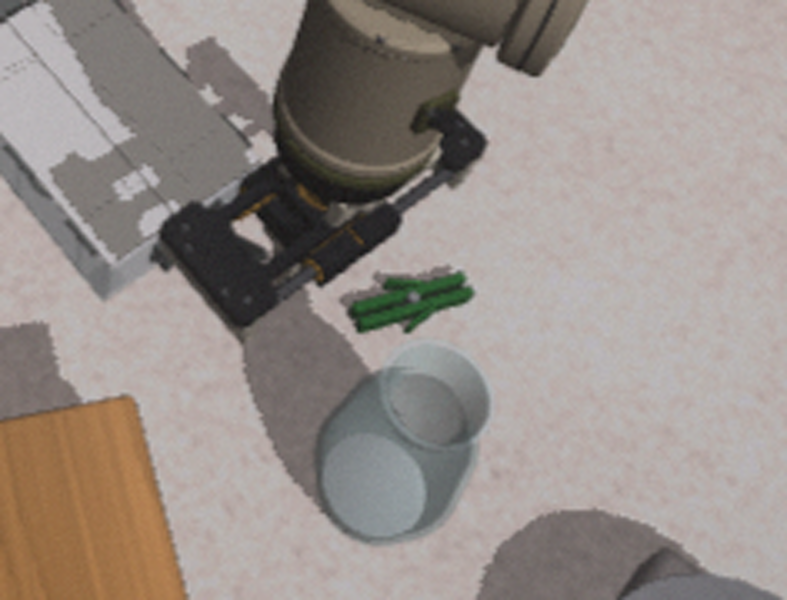

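The gripper stands clear of the vase (at 430,400) and the clip. I lower it outside the lever and push inwards.

Call:
{"op": "jog_arm", "data": {"rows": [[[0.01, 0.015, 0.1], [0, 0, 0]], [[0.01, 0.015, 0.2], [0, 0, 0]], [[0.01, 0.015, 0.3], [0, 0, 0]], [[0.01, 0.015, 0.3], [0, 0, 0]]]}}

```text
t: 38.45
tool_pos: [0.5563, 0.3749, 0.0486]
orientation: [-2.141, -2.298, 0.004]
force: [-0.2, 0.4, -0.8]
opening: 0.0001
gripper_force: 0.0
```

Call:
{"op": "jog_arm", "data": {"rows": [[[-0.06, 0, 0], [0, 0, 0]], [[-0.12, 0, 0], [0, 0, 0]], [[-0.17, 0, 0], [0, 0, 0]], [[-0.22, 0, 0], [0, 0, 0]], [[-0.22, 0, 0], [0, 0, 0]]]}}

```text
t: 38.95
tool_pos: [0.5614, 0.3304, 0.0514]
orientation: [2.141, 2.297, 0.002]
force: [-0.0, 0.2, -0.8]
opening: 0.0004
gripper_force: 0.0
```

```bash
python3 -c "
from h import *
gb(0.0,.121,.08,np.pi/2);print(inbox(robot.read_state()['tool_pos']))"
```

```text
t 39.0 pos [0.5614 0.3304 0.0514] shift [-0.123 -0.014 -0.143] turn [ 0.001  0.    -0.002] open 0.0004 F [-0.   0.2 -0.8]
[0.003  0.1456]
```

Call:
{"op": "jog_arm", "data": {"rows": [[[0, 0, -0.05], [0, 0, 0]], [[-0.03, 0, -0.1], [0, 0, 0]], [[-0.06, 0, -0.12], [0, 0, 0]], [[-0.09, 0, -0.12], [0, 0, 0]], [[-0.11, 0, -0.12], [0, 0, 0]]]}}

```text
t: 39.45
tool_pos: [0.5621, 0.3096, 0.0743]
orientation: [2.14, 2.3, 0.001]
force: [0.0, 0.5, 0.7]
opening: 0.0003
gripper_force: 0.4
```

Call:
{"op": "jog_arm", "data": {"rows": [[[-0.01, 0, 0], [0, 0, 0]], [[-0.02, 0, 0], [0, 0, 0]], [[-0.03, 0, 0], [0, 0, 0]], [[-0.03, 0, 0], [0, 0, 0]]]}}

```text
t: 39.85
tool_pos: [0.5619, 0.3063, 0.0737]
orientation: [-2.138, -2.299, -0.004]
force: [0.4, 10.4, -2.8]
opening: 0.0005
gripper_force: 4.9
```

```bash
python3 -c "
from h import *
gb(0.0,.121,.08,np.pi/2);print(inbox(robot.read_state()['tool_pos']))"
```

```text
t 39.9 pos [0.5619 0.3063 0.0737] shift [-0.002 -0.009 -0.031] turn [ 0.    -0.002 -0.   ] open 0.0005 F [ 0.4 10.4 -2.8]
[0.0017 0.1214]
```

The left lever stops at by 0.121 with 10 N, which is the upright position computed. On to the right one.

Call:
{"op": "jog_arm", "data": {"rows": [[[0.05, 0, 0], [0, 0, 0]], [[0.12, 0, -0.05], [0, 0, 0]], [[0.12, 0, -0.25], [0, 0, 0]], [[0.12, 0, -0.45], [0, 0, 0]], [[0.12, 0, -0.6], [0, 0, 0]]]}}

```text
t: 40.35
tool_pos: [0.5609, 0.3293, 0.1976]
orientation: [2.139, 2.3, 0.003]
force: [-0.2, 0.6, -0.0]
opening: 0.0002
gripper_force: 0.0
```

Call:
{"op": "jog_arm", "data": {"rows": [[[-0.2, 0, 0], [0, 0, 0]], [[-0.4, 0, 0], [0, 0, 0]], [[-0.6, 0, 0], [0, 0, 0]], [[-0.8, 0, 0], [0, 0, 0]], [[-0.85, 0, 0], [0, 0, 0]]]}}

```text
t: 40.85
tool_pos: [0.5732, 0.1555, 0.1948]
orientation: [2.142, 2.296, -0.001]
force: [-0.1, 0.2, 0.5]
opening: 0.0003
gripper_force: 0.0
```

Call:
{"op": "jog_arm", "data": {"rows": [[[-0.2, 0, 0], [0, 0, 0]], [[-0.4, 0, 0], [0, 0, 0]], [[-0.6, 0, 0], [0, 0, 0]], [[-0.8, 0, 0], [0, 0, 0]], [[-0.8, 0, 0], [0, 0, 0]]]}}

```text
t: 41.35
tool_pos: [0.5848, -0.0046, 0.1946]
orientation: [2.143, 2.295, -0.002]
force: [0.8, 0.4, -0.8]
opening: 0.0004
gripper_force: 0.0
```

```bash
python3 -c "
from h import *
gb(0.0,-.19,.048,np.pi/2);cam('wrist','w15.png')"
```

```text
t 41.4 pos [ 0.5848 -0.0046  0.1946] shift [ 0.003 -0.01   0.733] turn [ 0.     0.001 -0.003] open 0.0004 F [ 0.8  0.4 -0.8]
```

View pics/w15.png

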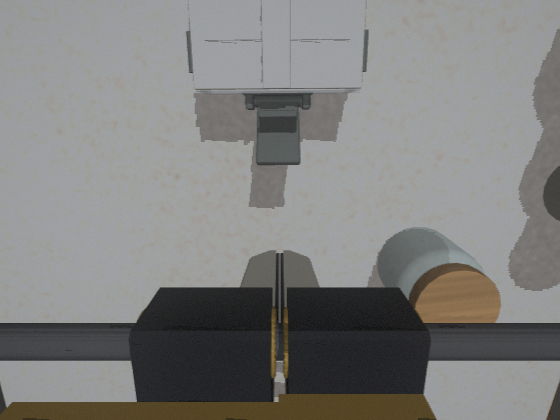

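The right lever's tip is at (278,163), with the fingers beyond it and the jar (450,290) clear to the side.

Call:
{"op": "jog_arm", "data": {"rows": [[[0, -0.01, 0.2], [0, 0, 0]], [[0, -0.01, 0.4], [0, 0, 0]], [[0, -0.01, 0.6], [0, 0, 0]], [[0, -0.01, 0.72], [0, 0, 0]], [[0, -0.01, 0.72], [0, 0, 0]]]}}

```text
t: 41.9
tool_pos: [0.5788, 0.0011, 0.0456]
orientation: [-2.134, -2.297, 0.007]
force: [-0.6, 0.4, -0.3]
opening: 0.0002
gripper_force: 0.0
```

Call:
{"op": "jog_arm", "data": {"rows": [[[0.06, 0, 0], [0, 0, 0]], [[0.12, 0, 0], [0, 0, 0]], [[0.17, 0, 0], [0, 0, 0]], [[0.22, 0, 0], [0, 0, 0]], [[0.22, 0, 0], [0, 0, 0]]]}}

```text
t: 42.4
tool_pos: [0.58, 0.0448, 0.0516]
orientation: [2.137, 2.301, 0.003]
force: [0.8, 0.1, -0.3]
opening: 0.0002
gripper_force: 0.0
```

Call:
{"op": "jog_arm", "data": {"rows": [[[0, 0, -0.05], [0, 0, 0]], [[0.03, 0, -0.1], [0, 0, 0]], [[0.06, 0, -0.12], [0, 0, 0]], [[0.09, 0, -0.12], [0, 0, 0]], [[0.11, 0, -0.12], [0, 0, 0]]]}}

```text
t: 42.9
tool_pos: [0.5778, 0.0652, 0.0743]
orientation: [2.14, 2.3, 0.001]
force: [0.1, -1.3, 0.4]
opening: 0.0005
gripper_force: 0.4
```

```bash
python3 -c "
from h import *
gb(0.0,-.115,.08,np.pi/2);print(inbox(robot.read_state()['tool_pos']))"
```

```text
t 42.9 pos [0.5778 0.0652 0.0743] shift [ 0.026 -0.    -0.028] turn [ 0.    -0.    -0.001] open 0.0005 F [ 0.1 -1.3  0.4]
[ 0.     -0.1202]
```

Call:
{"op": "jog_arm", "data": {"rows": [[[0.01, 0, 0], [0, 0, 0]], [[0.02, 0, 0], [0, 0, 0]], [[0.03, 0, 0], [0, 0, 0]], [[0.04, 0, 0], [0, 0, 0]], [[0.04, 0, 0], [0, 0, 0]]]}}

```text
t: 43.4
tool_pos: [0.577, 0.0689, 0.0737]
orientation: [2.139, 2.296, -0.007]
force: [-0.6, -17.0, 1.4]
opening: 0.0002
gripper_force: 8.3
```

Stopped with 17 N at the expected place. Retreat, then a last check.

Call:
{"op": "jog_arm", "data": {"rows": [[[-0.05, 0, 0], [0, 0, 0]], [[-0.15, 0, -0.05], [0, 0, 0]], [[-0.2, 0, -0.3], [0, 0, 0]], [[-0.2, 0, -0.5], [0, 0, 0]], [[-0.2, 0, -0.7], [0, 0, 0]]]}}

```text
t: 43.9
tool_pos: [0.5796, 0.0323, 0.2153]
orientation: [-2.14, -2.299, -0.0]
force: [0.3, -0.3, 0.6]
opening: 0.0005
gripper_force: 0.0
```

Call:
{"op": "jog_arm", "data": {"rows": [[[-0.2, 0, -0.2], [0, 0, 0]], [[-0.4, 0, -0.2], [0, 0, 0]], [[-0.6, 0, -0.2], [0, 0, 0]], [[-0.6, 0, -0.2], [0, 0, 0]], [[-0.6, 0, -0.2], [0, 0, 0]]]}}

```text
t: 44.4
tool_pos: [0.5882, -0.0876, 0.2533]
orientation: [-2.141, -2.297, -0.0]
force: [0.4, 0.3, -0.0]
opening: 0.0004
gripper_force: 0.0
```

```bash
python3 -c "
from h import *
c=cam('scene');a=c['frame'][:,:,::-1];b=cam('top')['frame'][:,:,::-1];w=cam('wrist')['frame'][:,:,::-1]
r=lambda i:cv2.resize(np.clip(i*1.4,0,255).astype(np.uint8),(400,300),interpolation=cv2.INTER_CUBIC)
cv2.imwrite('pics/f.png',np.vstack([np.hstack([r(a[200:320,235:395]),r(b[155:255,145:278])]),np.hstack([r(a),r(w)])]))
print(robot.read_state()['tool_pos'])"
```

```text
[ 0.58831109 -0.08579035  0.2535025 ]
```

View pics/f.png

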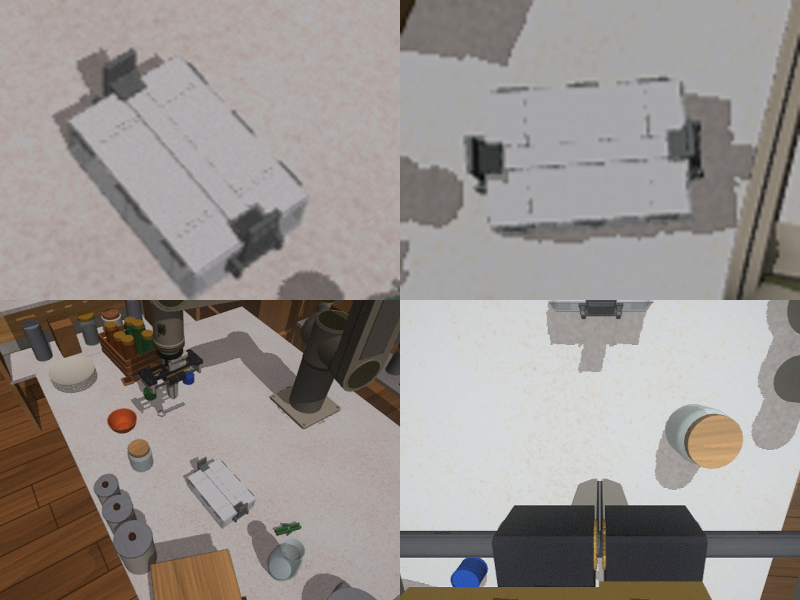

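The lid is shut, both levers stand upright with their hooks over it, and nothing touches the robot.

```bash
python3 -c "
from plant import robot
print(robot.close_job())"
```

```text
the job is handed in; nothing more can be done
None
```

The job is handed in: all three tins stand upright in the box, the plain leaf is closed with the lipped leaf over it, both clamps are shut, and the other things were left where they stood; the hand-in returned no verdict.

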